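Dock the two-speed blow gun on its keyhole plate and test both trigger stages

TASK

Set the blow gun's plate on the dock, handle on the yellow-striped side, with the two wide keyhole openings over the stud heads, and slide it towards the handle until it locks fully home, trigger still released. Then squeeze the trigger up to its pressure point and hold it there for about two seconds (first speed), squeeze on past the pressure point and hold it deep in the second stage for about two seconds (full blast), and let go. Do not enter the second stage before the gun is docked, and leave the other things on the bench where they are.

Things in the scene. Friction and masses are not known exactly. Their poses are not given: they have to be found in the camera images.
- gun: Blue plastic blow gun on its side on an aluminium keyhole plate; 0.4 to 0.6 kg, one loose piece. Origin: plate underside, below the middle of the barrel; z up. Plate 6 mm thick, x -30 to 60, y -82 to 82 mm. Nozzle along -y to y -105. Handle towards -x: x -16 to -88 (inlet stub to -106), y 45 to 65, z 13 to 39 mm, beyond the plate's edge from x -30.
- barrel (a point): Centre of the barrel at a good place to carry the gun, across x: gun x 0, y -10, z 26 mm. Barrel: flat-sided block, x -16 to 16, y -60 to 70, z 10 to 42 mm.
- opening_left (a point): Left keyhole's wide opening, its centre on the plate's underside: gun x 28, y 62 mm (the right one at y -62). Opening 22 x 22 mm; from it a 10 mm wide slot with a tapered lead-in runs towards gun +x. Put the openings over the stud heads, then slide the gun 20 mm towards its own -x (handle side) until the necks meet the slots' ends.
- dock: Fixed dark wood block 110 (x) x 180 (y) x 20 mm high, yellow stripe on its -x face, two upright steel mushroom studs on top. Origin: centre of its underside. The gun is docked in the dock's own orientation, plate flat on the block: gun origin at dock x -8, y 0, z 20 mm with the openings over the heads, then x -28 when locked.
- slot_left (a point): where the neck of the left (+y) stud sits when home: gun x +48, y +62 mm, on the plate's underside
- slot_right (a point): the same for the right (-y) stud: gun x +48, y -62 mm, on the plate's underside
- stud_left (a point): Foot of the left stud: dock x 20, y 62, z 20 mm (block top). Neck 7 mm diameter, 8.5 mm high; head 14 mm diameter, bevelled, its top 14.5 mm above the block.
- stud_right (a point): Foot of the right stud, alike: dock x 20, y -62, z 20 mm.
- trigger_face (a point): Middle of the red trigger's front face, which looks to gun -y: gun x -43, y 19, z 26 mm at rest. The trigger is a bar, x -65 to -21, z 15 to 37 mm, 8 mm thick; it moves straight towards the handle, along gun +y.
- palm_face (a point): Middle of the black palm plate on the handle's back; it looks to gun +y: gun x -43, z 26 mm, y 68 to 76 by its stiff reach setting (stays as it is). Plate x -84 to -32, z 14 to 38 mm. Fingers squeeze along gun y, one on the trigger face, one here: 49 to 57 mm apart at rest. The palm does not give: as the trigger moves, the middle between the faces shifts by half its travel.
- first_stage (a joint): First-stage travel of the trigger, m: 0 released, 0.006 at the pressure point (its stop). Light spring: about 1 N to start, 5 N at the pressure point. At the pressure point the trigger feels firm between 5 and 12 N. Springs back when let go.
- second_stage (a joint): Further travel past the pressure point, m: 0 until the squeeze exceeds about 12 N, then up to 0.005 at its stop (16 N). Deep in the second stage means at least about 0.0035. The trigger face moves by the sum of both stages. Springs back when let go.
- glue: Bystander, to be left alone: yellow glue bottle with an orange cap, 170 mm tall, 60 mm diameter; origin at the centre of its underside
- oil_can: Bystander, to be left alone: green can, 100 mm tall, 76 mm diameter; origin at the centre of its underside
- screw_jar: Bystander, to be left alone: glass jar with a steel cap, 75 mm tall, 60 mm diameter; origin at the centre of its underside
- offcut: Bystander, to be left alone: wooden offcut 160 x 45 x 30 mm high; origin at the centre of its underside
- screwdriver: Bystander, to be left alone: screwdriver with a red handle, lying flat; origin under its middle, tip towards its +x
- bench_dog: Bystander, to be left alone: small brass bench dog standing on end, 42 mm tall, 25 mm diameter; origin at the centre of its underside
Things that resemble listed ones, but are neither listed nor needed, are in the scene too. There is more than one size of the gun; the one meant has the size given above.

How it is judged (in metres and radians):
On the way, in this order (a step that is already met when the one before it is completed fails the run):
1. the gun's plate is locked home on both studs, flat on the dock, with the trigger released (distance between slot_left and stud_left below 0.005 m and distance between slot_right and stud_right below 0.005 m and value of joint first_stage below 0.002 m), for 0.3 s.
2. docked, the trigger is held at the pressure point (first stage taken up, second stage not entered) for 1 s (distance between slot_left and stud_left below 0.006 m and distance between slot_right and stud_right below 0.006 m and value of joint first_stage above 0.0048 m and value of joint second_stage below 0.0012 m), for 1 s.
3. docked, the trigger is held deep in the second stage for 1 s (distance between slot_left and stud_left below 0.006 m and distance between slot_right and stud_right below 0.006 m and value of joint second_stage above 0.003 m), for 1 s.
At the end, for the whole second after the job is handed in: The gun is locked home: each slot seat within 5 mm of its stud's foot (so flat on the dock and slid to the end), at rest, and the trigger is fully released (first stage under 1.2 mm, second stage under 0.8 mm) (distance between slot_left and stud_left below 0.005 m and distance between slot_right and stud_right below 0.005 m and value of joint first_stage below 0.0012 m and value of joint second_stage below 0.0008 m and linear speed of gun below 0.01 m/s); the robot touches nothing.
It fails at once if the second stage is entered (over 1.5 mm) while the gun is not docked (value of joint second_stage above 0.0015 m and not (distance between slot_left and stud_left below 0.009 m and distance between slot_right and stud_right below 0.009 m)).
It fails at once if a bystander is pushed away (over 20 mm) (distance of any of glue, oil_can, screw_jar, offcut, screwdriver, bench_dog from where it was at the start of the episode above 0.02 m).
It also fails if it takes over 64 s, if anything falls off the work surface, if the arm or the gripper's body presses on something with over 40 N, if the wrist force passes 120 N, or if a joint passes its speed limit or range.

ROBOT

A 6-joint arm with a two-finger parallel gripper is mounted at the origin on the work surface. World frame = base frame: x ahead of the robot, y to its left, z up, the work surface at z = 0. Lengths are in mm, angles in degrees, forces in N, time in s.
With the tool pointing down it reaches from about 350 to 775 mm from the base axis. Payload 7.3 kg.
Tool frame: the origin (TCP) lies between the finger pads; the fingertips stand robot.tip_extent ahead of it and the grasp point (between the pads) lies 5 mm behind it (robot.tip_extent is the distance from the TCP to the fingertips, in mm); z points along the fingers, x is the direction in which the jaws open and shut, and the axes are right-handed (so a half turn about z gives the same grasp; the last joint's range is limited). The gripper opens to 92 mm and grips with 3 to 60 N. Pads are 19 mm wide; open, the fingers measure 130 mm over their backs; the gripper's body (75 mm by 190 mm) begins 47 mm behind the grasp point.
Start: joints at [-72.766, 19.595, 87.324, -0, 73.075, -8.365], TCP at [226.867, -473.473, 217.841] pointing down, gripper open.
Joint ranges: [-145.02, 145.02], [-44.19, 115.74], [2.07, 154.8], [-57.11, 237.11], [16.16, 152.29], [-177.93, 177.93]. Speed limits (degrees/s): [147.25, 147.25, 180, 180, 180, 180].

INTERFACE

Orientations are given as a 3x3 rotation matrix whose columns are the frame's x, y, z axes.
In Python, from bench import robot gives the robot as it stands.
- The arm moves only by the tool servo_tool, never from a script. Its argument "increments" is a list of rows, each a list of 3 entries, a list of its own where there are three numbers: the finger opening in mm, from 0 to 91.8, then the shift along the tool's x, y, z in mm, then the turn, a rotation vector about the tool's x, y, z in rad. In form: [[hand, [tx, ty, tz], [ax, ay, az]], ...]. A call has 1 to 20 rows; each row shifts and turns the commanded pose from where the row before left it, along the tool's axes as they then stand; what a row does not reach is not made up. A row lasts 1/10 s, in which the tool goes at most 50 mm and 8.59 degrees, less where a joint would pass 70% of its speed; a pose out of reach is approached as far as the arm can. A call is refused whole if a number of a shift passes 50 or a number of a turn 0.15, either way. A call with a gripper value outside its range is refused whole. The fingers move at their own pace and stop on an object; "grip_force" is the grip in N (left out, the last holds). Time passes only in rows, so rows that do not move let the fingers close. It gives the time, the measured TCP pose, the force and the opening at its end, in the units of the state.
- robot.state(): the state, without advancing time (a new reading comes with each control period).
- robot.capture(name): name is "scene" or "side" or "wrist"; returns a dict with "color" (480x640x3 uint8, red, green, blue), "K" (3x3 intrinsics, pixels), "cam_to_world" (4x4, takes a point from camera to world coordinates); the wrist camera has in their place "hand_eye" (4x4, takes a point from camera to tool coordinates, whose origin is the TCP and whose axes are the tool frame's). Camera axes: x right, y up, looking along -z (the intrinsics and any distortion apply to the point x, -y, -z); pixel columns grow to the right and rows downward; lengths in mm; the calibration is good to about 2 mm. A picture is of the moment at which its call begins: read the wrist's pose just before it. There is no depth.
- robot.sign_off(): hands the job in, once; it reports no verdict.
Trained networks look in the newest picture that a camera, given by its name, has taken for a name from the list of things; names that differ only in an ending like _2 or _b are one class to them, and where a whole thing is asked for, a point or a joint stands for the part that bears it (a point fixed in the world has none). Each returns a list of dicts, best first, with "conf" (0 to 1); they miss things now and then, are a little off and sometimes report something else, mostly with a low value. They report only what shows in the picture. A call takes as long as a camera call. They do not tell look-alikes from the thing itself.
- robot.recognise(camera, name): "rect" ([left, top, width, height] in pixels, round what is visible of it).
- robot.regions_of(camera, name): "region" (480x640 bool, what is visible of it) and "rect" ([left, top, width, height] in pixels, round what is visible of it).
The state is a dict: "time": time; "joints": joint angles; "qvel": joint speeds; "joint_torque": joint torques, N m; "ee_pos": TCP position; "orientation": TCP orientation; "contact_force": force on the tool from outside, world axes, zero at the start; "ft_torque": the same for the moment, N m; "grip_width": finger opening in mm.
Only numpy, scipy, OpenCV 4.12 (cv2) and the standard library are available. Lean on these libraries where they do the work, as an engineer would, in place of code of your own. Each camera call takes 0.05 s, during which the arm holds its last target.

## Working session

There is one attempt and no reset: what is moved stays moved. The work goes in short steps, Python scripts to look and compute and a tool call to move; the robot and the scene stay as the last step left them, time stands still between calls to the robot, and variables do not carry over. Pictures are saved under pics/ and viewed, and the job is handed in when it is done.

Besides the shell and the picture viewer there is one more tool, called after "Emit:" by a JSON object that holds its "op" and its "data", one argument or row to a line. servo_tool: Moves the arm, as the interface text tells. Its arguments: {"type":"object","properties":{"increments":{"type":"array","items":{"type":"array"}},"grip_force":{"type":"number"}},"required":["increments"]}

```bash
mkdir -p pics; ls; python3 - <<'E'
from bench import robot
import cv2
s=robot.state(); print(s, robot.tip_extent)
for n in ("scene","side","wrist"):
    c=robot.capture(n); cv2.imwrite(f"pics/{n}0.png",c["color"][:,:,::-1]); print(n,c["K"].round(1).tolist(),{k:v for k,v in c.items() if k not in("color","K")})
E
```

```text
pics
{'time': 0.0, 'joints': array([-7.27666487e+01,  1.96373388e+01,  8.73771069e+01, -1.39333696e-03,
        7.30735773e+01, -8.36264756e+00]), 'qvel': array([-0.04016903,  0.04144821,  0.05826732, -0.12496086, -0.01210398,
       -0.03464598]), 'joint_torque': array([-3.80750702e-03, -4.31262946e+01, -2.44222087e+01,  7.15118204e-02,
        5.60399517e-02, -1.32163213e-04]), 'ee_pos': array([ 226.72174442, -473.06083104,  217.13754505]), 'orientation': array([[ 4.32028808e-01, -9.01859679e-01, -4.77368252e-04],
       [-9.01858519e-01, -4.32029026e-01,  1.46042853e-03],
       [-1.52333854e-03, -2.00428571e-04, -9.99998820e-01]]), 'contact_force': array([-0.14056834,  0.7411997 ,  0.08571908]), 'ft_torque': array([ 0.00941322, -0.03288036,  0.05938863]), 'grip_width': 91.7723463703666} 14.0
scene [[493.0, 0.0, 303.5], [0.0, 493.0, 238.9], [0.0, 0.0, 1.0]] {'cam_to_world': array([[-7.27111960e-01, -4.08434502e-01,  5.51805632e-01,
         1.23139495e+03],
       [ 6.86511093e-01, -4.28747049e-01,  5.87263559e-01,
         6.28712313e+02],
       [-3.27366259e-03,  8.05827044e-01
[... 276 characters left out ...]
      5.57794307e+02],
       [-1.21043921e-01, -7.02247692e-01,  7.01567209e-01,
         6.92028079e+02],
       [ 1.37707809e-02,  7.05507962e-01,  7.08568191e-01,
         8.02535844e+02],
       [ 0.00000000e+00,  0.00000000e+00,  0.00000000e+00,
         1.00000000e+00]])}
wrist [[371.8, 0.0, 318.8], [0.0, 371.8, 239.9], [0.0, 0.0, 1.0]] {'hand_eye': array([[ 9.99999204e-01, -1.22937932e-03, -2.82684927e-04,
         6.41804501e-01],
       [-1.26068267e-03, -9.66093753e-01, -2.58188441e-01,
        -7.03180230e+01],
       [ 4.43113890e-05,  2.58188592e-01, -9.66094534e-01,
        -1.66384144e+02],
       [ 0.00000000e+00,  0.00000000e+00,  0.00000000e+00,
         1.00000000e+00]])}
```

View pics/scene0.png

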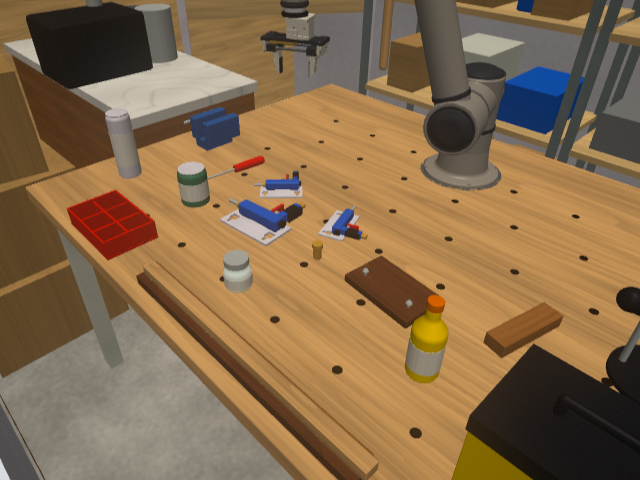

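View pics/side0.png

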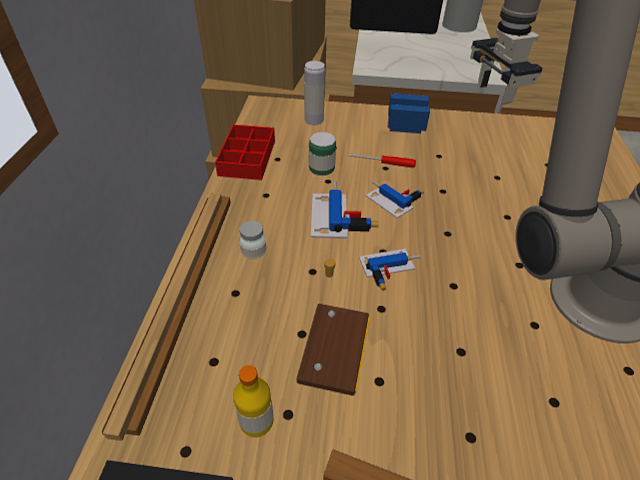

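View pics/wrist0.png

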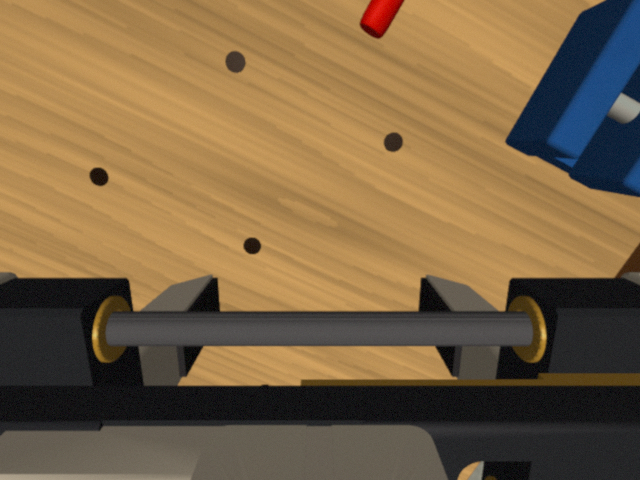

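The candidates in the side image are guns at (338,212), (392,197) and (385,265). They look like one large and two smaller ones, so I'll check their sizes with the calibration and close crops.

```bash
cat > h.py <<'E'
import numpy as np, cv2
from bench import robot
def ray(c,px,T=None):
    T=c["cam_to_world"] if T is None else T
    K=c["K"]; px=np.atleast_2d(px).astype(float)
    d=np.c_[(px[:,0]-K[0,2])/K[0,0],-(px[:,1]-K[1,2])/K[1,1],-np.ones(len(px))]
    return T[:3,3],d@T[:3,:3].T
def plane(c,px,z,T=None):
    o,d=ray(c,px,T); return o+d*((z-o[2])/d[:,2])[:,None]
def proj(c,P,T=None):
    T=c["cam_to_world"] if T is None else T
    P=np.atleast_2d(P); p=(P-T[:3,3])@T[:3,:3]; K=c["K"]
    return np.c_[K[0,0]*p[:,0]/-p[:,2]+K[0,2], K[1,1]*-p[:,1]/-p[:,2]+K[1,2]]
def wT(c,s):
    T=np.eye(4);T[:3,:3]=s["orientation"];T[:3,3]=s["ee_pos"]; return T@c["hand_eye"]
E
python3 - <<'E'
from h import *
c=robot.capture("side"); im=c["color"][:,:,::-1]
cv2.imwrite("pics/s1.png",cv2.resize(im[170:410,220:460],(800,800),interpolation=cv2.INTER_CUBIC)[:600] if 0 else cv2.resize(im[170:300,290:450],(800,650),interpolation=cv2.INTER_CUBIC)[:600])
cv2.imwrite("pics/s2.png",cv2.resize(im[290:400,280:400],(654,600),interpolation=cv2.INTER_CUBIC))
for n in ("gun","dock","opening_left"):
    for cam in("side","scene"):
        if cam=="scene": robot.capture("scene")
        print(n,cam,[(round(r["conf"],2),r["rect"]) for r in robot.recognise(cam,n)])
c2=robot.capture("scene"); im=c2["color"][:,:,::-1]
cv2.imwrite("pics/c1.png",cv2.resize(im[165:265,215:375],(800,500),interpolation=cv2.INTER_CUBIC))
cv2.imwrite("pics/c2.png",cv2.resize(im[250:330,335:445],(800,582),interpolation=cv2.INTER_CUBIC))
E
```

```text
gun side [(0.97, [358.0, 250.7, 61.1, 39.5]), (0.77, [368.1, 180.8, 53.9, 35.8])]
gun scene [(0.7, [220.2, 198.7, 84.5, 48.1]), (0.66, [318.3, 205.5, 50.5, 37.0]), (0.63, [261.1, 168.5, 40.8, 31.5])]
dock side [(0.93, [297.1, 304.7, 71.8, 93.0])]
dock scene [(0.62, [345.9, 256.7, 89.8, 69.1])]
opening_left side [(0.92, [311.2, 184.0, 70.0, 57.0]), (0.88, [356.7, 248.4, 62.7, 42.2]), (0.69, [364.3, 180.3, 60.6, 41.2])]
opening_left scene [(0.79, [319.6, 206.2, 47.6, 36.1]), (0.63, [253.2, 172.1, 48.6, 27.4]), (0.57, [217.8, 201.2, 88.3, 46.6])]
```

View pics/s1.png

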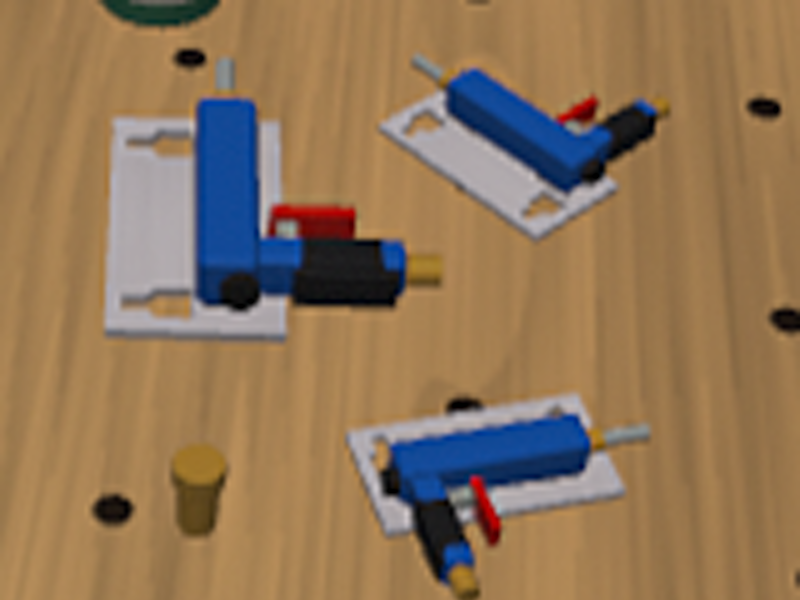

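View pics/s2.png

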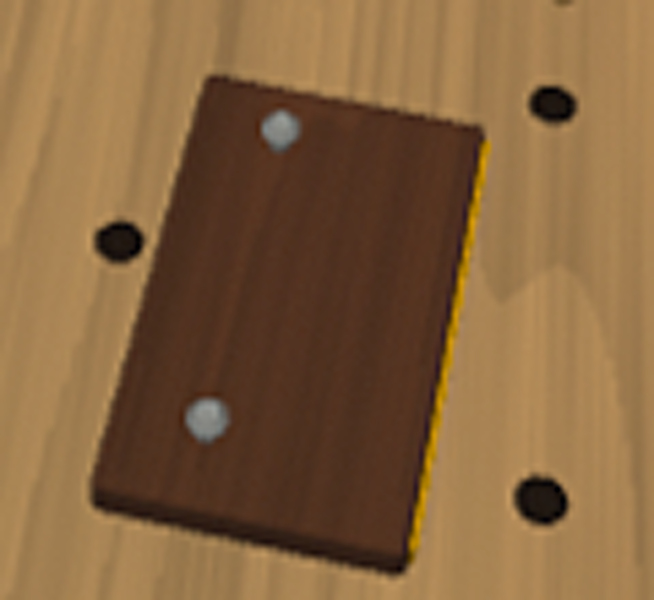

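View pics/c1.png

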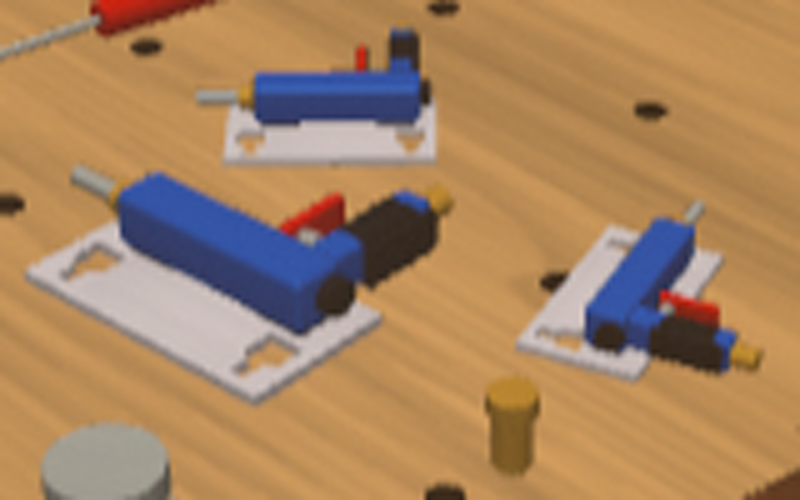

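View pics/c2.png

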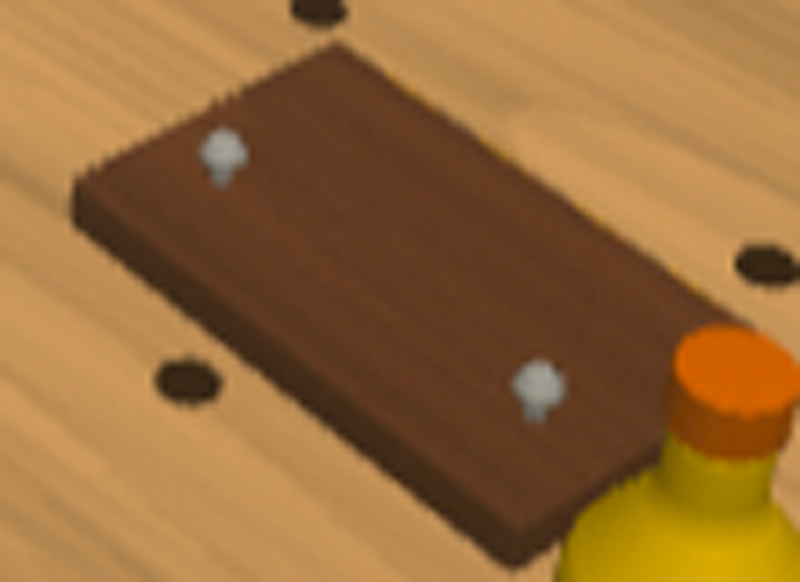

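```bash
python3 - <<'E'
from h import *
c=robot.capture("side"); c2=robot.capture("scene")
q=np.array([[115,119],[280,122],[286,331],[108,330]])/5.+[290,170]
P=plane(c,q,6); print("big",P.round(1).tolist(),np.linalg.norm(P-np.roll(P,-1,0),axis=1))
q=np.array([[347,432],[578,395],[623,491],[385,530]])/5.+[290,170]
P=plane(c,q,6); print("small",P.round(1).tolist(),np.linalg.norm(P-np.roll(P,-1,0),axis=1))
# scene big
q=np.array([[28,272],[255,398],[381,319]])/5.+[215,165]
print("big scene",plane(c2,q,6).round(1).tolist())
sc=654/120.
q=np.array([[213,76],[485,130],[408,566],[97,495]])/sc+[280,290]
P=plane(c,q,20); print("dock",P.round(1).tolist(),np.linalg.norm(P-np.roll(P,-1,0),axis=1))
q=np.array([[281,128],[208,418]])/sc+[280,290]
print("studs side",plane(c,q,33).round(1).tolist())
sc=800/110.
q=np.array([[224,150],[540,383]])/sc+[335,250]
print("studs scene",plane(c2,q,33).round(1).tolist())
for n in "glue oil_can screw_jar offcut screwdriver bench_dog".split():
    for cam,cc in(("side",c),("scene",c2)):
        for r in robot.recognise(cam,n)[:1]:
            l,t,w,h=r["rect"]; print(n,cam,round(r["conf"],2),plane(cc,[l+w/2,t+h-3],0).round(0).tolist(),plane(cc,[[l,t+h/2],[l+w,t+h/2]],0).round().tolist())
E
```

```text
big [[674.3, -271.1, 6.0], [585.3, -280.9, 6.0], [570.0, -120.2, 6.0], [657.1, -109.0, 6.0]] [ 89.50525709 161.43342999  87.73469736 162.96884367]
small [[536.4, -56.2, 6.0], [427.5, -95.4, 6.0], [407.7, -36.1, 6.0], [515.9, 2.2, 6.0]] [115.71573765  62.4924985  114.73373889  61.90423233]
big scene [[673.0, -273.0, 6.0], [657.8, -111.5, 6.0], [571.0, -118.5, 6.0]]
dock [[613.5, 105.1, 20.0], [507.9, 116.8, 20.0], [525.9, 296.1, 20.0], [631.7, 284.1, 20.0]] [106.1714025  180.22338348 106.39131174 180.00800588]
studs side [[584.5, 135.4, 33.0], [597.3, 258.1, 33.0]]
studs scene [[585.4, 133.8, 33.0], [597.9, 256.7, 33.0]]
glue scene 0.84 [[702.0, 375.0, 0.0]] [[650.0, 292.0, 0.0], [593.0, 345.0, 0.0]]
oil_can side 0.62 [[656.0, -379.0, 0.0]] [[705.0, -462.0, 0.0], [626.0, -473.0, 0.0]]
oil_can scene 0.59 [[676.0, -393.0, 0.0]] [[650.0, -522.0, 0.0], [579.0, -453.0, 0.0]]
screw_jar side 0.78 [[783.0, -22.0, 0.0]] [[830.0, -73.0, 0.0], [762.0, -82.0, 0.0]]
screw_jar scene 0.75 [[801.0, -41.0, 0.0]] [[789.0, -112.0, 0.0], [741.0, -66.0, 0.0]]
offcut side 0.82 [[496.0, 427.0, 0.0]] [[567.0, 418.0, 0.0], [427.0, 400.0, 0.0]]
offcut scene 0.75 [[639.0, 247.0, 0.0]] [[629.0, 122.0, 0.0], [495.0, 249.0, 0.0]]
screwdriver side 0.8 [[474.0, -438.0, 0.0]] [[562.0, -444.0, 0.0], [386.0, -469.0, 0.0]]
screwdriver scene 0.74 [[464.0, -461.0, 0.0]] [[486.0, -537.0, 0.0], [394.0, -449.0, 0.0]]
bench_dog side 0.7 [[603.0, -1.0, 0.0]] [[612.0, -14.0, -0.0], [596.0, -17.0, 0.0]]
bench_dog scene 0.54 [[598.0, -3.0, 0.0]] [[589.0, -35.0, 0.0], [566.0, -13.0, 0.0]]
```

The big gun is the right one: its plate measures about 163 x 89 mm, while the smaller look-alike's is 115 x 62. First I'll look at the dock from the wrist camera.

Emit:
{"op": "servo_tool", "data": {
  "increments": [
    [91.8,[0,0,0],[0,0,-0.1456]],
    [91.8,[0,0,0],[0,0,-0.1456]],
    [91.8,[0,0,0],[0,0,-0.1456]],
    [91.8,[0,0,0],[0,0,-0.1456]],
    [91.8,[0,0,0],[0,0,-0.1456]],
    [91.8,[0,0,0],[0,0,-0.1456]],
    [91.8,[0,0,0],[0,0,-0.1456]]
  ],
  "grip_force": 30
}}

```text
time: 2.1
ee_pos: [226.9, -473.5, 217.8]
orientation: [[0.995, -0.099, 0.0], [-0.099, -0.995, -0.0], [0.0, 0.0, -1.0]]
contact_force: [-0.2, 0.1, 0.1]
grip_width: 92.0
```

Emit:
{"op": "servo_tool", "data": {
  "increments": [
    [91.8,[17,-40,0],[0,0,0]],
    [91.8,[17,-40,0],[0,0,0]],
    [91.8,[17,-40,0],[0,0,0]],
    [91.8,[17,-40,0],[0,0,0]],
    [91.8,[17,-40,0],[0,0,0]],
    [91.8,[17,-40,0],[0,0,0]],
    [91.8,[17,-40,0],[0,0,0]],
    [91.8,[17,-40,0],[0,0,0]],
    [91.8,[17,-40,0],[0,0,0]],
    [91.8,[17,-40,0],[0,0,0]],
    [91.8,[17,-40,0],[0,0,0]],
    [91.8,[17,-40,0],[0,0,0]],
    [91.8,[17,-40,0],[0,0,0]],
    [91.8,[17,-40,0],[0,0,0]],
    [91.8,[17,-40,0],[0,0,0]],
    [91.8,[17,-35,0],[0,0,0]],
    [91.8,[0,0,0],[0,0,0]],
    [91.8,[0,0,0],[0,0,0]]
  ]
}}

```text
time: 3.9
ee_pos: [563.6, 130.1, 217.2]
orientation: [[0.995, -0.103, -0.001], [-0.103, -0.995, -0.001], [-0.001, 0.001, -1.0]]
contact_force: [0.1, -0.0, 0.5]
grip_width: 92.0
```

```bash
python3 - <<'E'
from h import *
s=robot.state(); print(s["time"],s["ee_pos"],s["joints"].round(1),s["orientation"].round(4).tolist(),s["qvel"].round(2))
c=robot.capture("wrist"); cv2.imwrite("pics/w1.png",c["color"][:,:,::-1])
print([(r["conf"],r["rect"]) for r in robot.recognise("wrist","dock")])
T=wT(c,s); np.save("T1.npy",T)
print(proj(c,[[584.5,135,33],[597.5,257.5,33]],T))
E
```

```text
3.9 [563.60316179 130.1336725  217.17668297] [ 5.4 25.3 78.6 -0.  76.2 11.3] [[0.9947, -0.1028, -0.0011], [-0.1028, -0.9947, -0.0006], [-0.0011, 0.0007, -1.0]] [-1.91 -1.37  1.44 -0.25 -0.08 -0.09]
[(0.85, [258.6, 37.0, 121.5, 201.1])]
[[338.93940481 208.04032824]
 [341.48907095  67.83936203]]
```

View pics/w1.png

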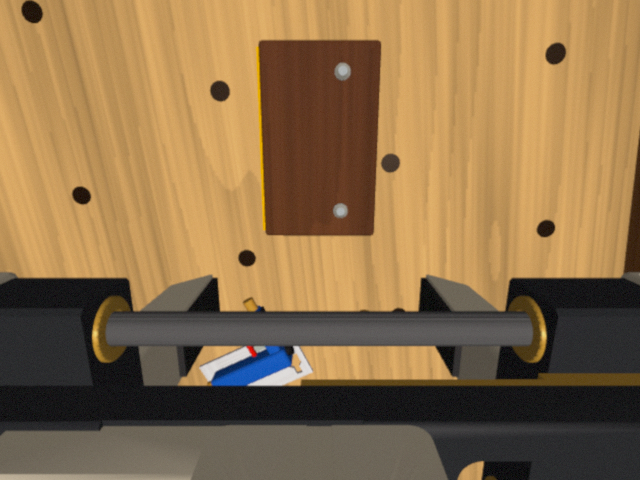

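```bash
python3 - <<'E'
from h import *
s=robot.state(); c=robot.capture("wrist"); im=c["color"]
T=wT(c,s)
# stud centroids: grey, low saturation within dock rect
hsv=cv2.cvtColor(im,cv2.COLOR_RGB2HSV)
pts=[]
for (x,y) in((340,211),(342,71)):
    w=hsv[y-14:y+15,x-14:x+15]; m=(w[...,1]<70)&(w[...,2]>70)
    v,u=np.nonzero(m); pts.append((u.mean()+x-14,v.mean()+y-14)); print(m.sum(),pts[-1],np.ptp(u),np.ptp(v))
P=plane(c,pts,33,T); print(P); d=P[1]-P[0]; print(np.linalg.norm(d),np.degrees(np.arctan2(-d[0],d[1])))
m=((im[...,0].astype(int)<130)).astype(np.uint8); m[:, :230]=0; m[:,378:]=0; m[:30]=0;m[245:]=0
cs,_=cv2.findContours(m,0,2); cc=max(cs,key=cv2.contourArea); box=cv2.boxPoints(cv2.minAreaRect(cc)); 
q=cv2.approxPolyDP(cc,8,True)[:,0]; print(q.tolist()); B=plane(c,q,20,T); print(B.round(1),B.mean(0))
E
```

```text
167 (np.float64(339.94011976047904), np.float64(208.68263473053892)) 14 14
229 (np.float64(341.88646288209605), np.float64(69.4235807860262)) 16 17
[[585.24096065 132.83547715  33.        ]
 [597.88533537 254.90164077  33.        ]]
122.71930782659942 -5.9139619776135675
[[259, 40], [266, 231], [371, 233], [377, 39]]
[[527.9 288.6  20. ]
 [509.6 115.5  20. ]
 [614.7 102.5  20. ]
 [631.9 278.5  20. ]] [571.04130222 196.27283418  20.        ]
```

Wrist view: the studs are near (340,209) and (342,69), yellow stripe on the robot side. That puts the dock at yaw -5.9°, and all three cameras agree within about 2 mm. Next, the gun view.

Emit:
{"op": "servo_tool", "data": {
  "increments": [
    [91.8,[0,0,0],[0,0,-0.104]],
    [91.8,[0,0,0],[0,0,-0.104]],
    [91.8,[2.6,44,0],[0,0,0]],
    [91.8,[2.6,44,0],[0,0,0]],
    [91.8,[2.6,44,0],[0,0,0]],
    [91.8,[2.6,44,0],[0,0,0]],
    [91.8,[2.6,44,0],[0,0,0]],
    [91.8,[2.6,44,0],[0,0,0]],
    [91.8,[2.6,44,0],[0,0,0]],
    [91.8,[2.6,44,0],[0,0,0]],
    [91.8,[2.6,44,0],[0,0,0]],
    [91.8,[0,0,0],[0,0,0]],
    [91.8,[0,0,0],[0,0,0]],
    [91.8,[0,0,0],[0,0,0]],
    [91.8,[0,0,0],[0,0,0]]
  ]
}}

```text
time: 5.55
ee_pos: [627.8, -260.6, 218.4]
orientation: [[0.995, 0.104, 0.0], [0.104, -0.995, -0.0], [0.0, 0.0, -1.0]]
contact_force: [0.4, 0.2, -0.7]
grip_width: 91.4
```

```bash
python3 - <<'E'
from h import *
s=robot.state(); print(s["time"],s["ee_pos"],s["joints"].round(1),s["qvel"].round(2))
c=robot.capture("wrist"); im=c["color"][:,:,::-1]; cv2.imwrite("pics/w2.png",im)
T=wT(c,s)
t=np.radians(6.);R=np.array([[np.cos(t),-np.sin(t)],[np.sin(t),np.cos(t)]]);o=np.array([606.8,-196.9])
G=np.array([[60,-82,6],[-30,-82,6],[-30,82,6],[60,82,6],[-16,-60,42],[16,-60,42],[16,70,42],[-16,70,42.]])
W=np.c_[G[:,:2]@R.T+o,G[:,2]]
p=proj(c,W,T); print(p.round(1).tolist())
big=cv2.resize(im[0:280,170:470],(800,747),interpolation=cv2.INTER_CUBIC)
for u,v in p: cv2.drawMarker(big,(int((u-170)*800/300),int(v*800/300)),(0,255,0),0,12,1)
cv2.imwrite("pics/w2c.png",big[:600]); 
E
```

```text
5.55 [ 627.77738131 -260.61564808  218.41946705] [-29.   36.6  59.    0.   84.3 -35. ] [ 0.31  0.16 -0.28 -0.24 -0.03  0.  ]
[[361.4, 225.4], [275.2, 225.3], [270.0, 53.1], [366.8, 53.2], [285.1, 210.8], [319.3, 210.8], [319.5, 59.0], [281.6, 59.0]]
```

View pics/w2c.png

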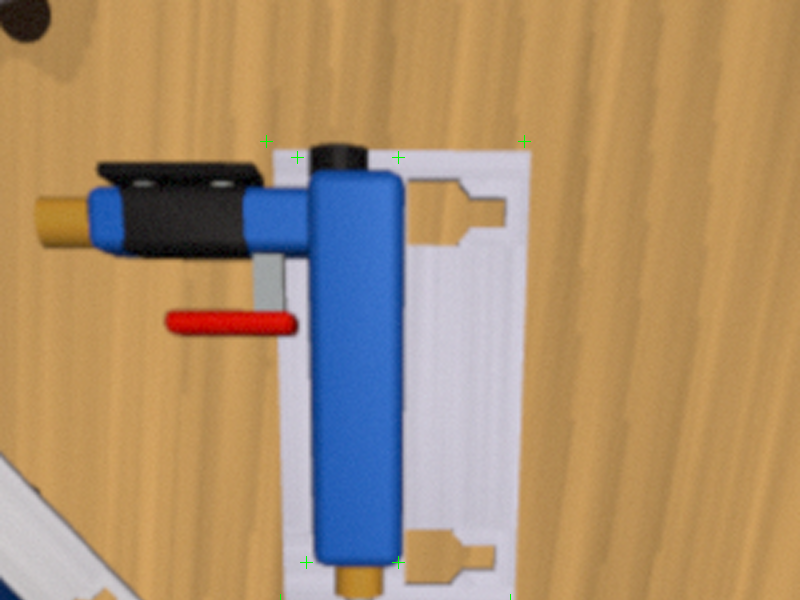

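View pics/w2.png

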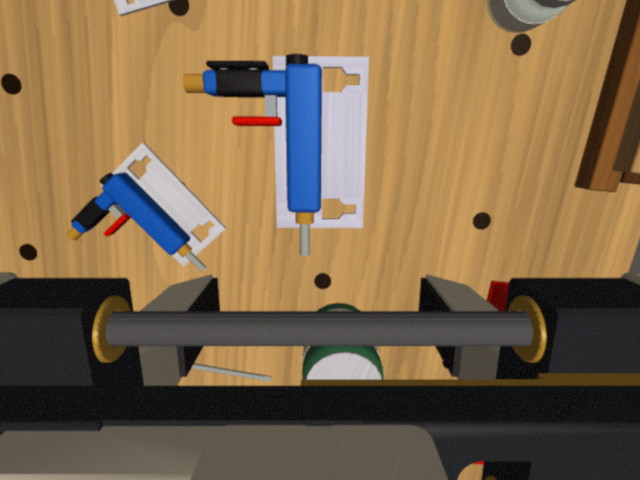

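```bash
cat > fit.py <<'E'
from h import *
from scipy.optimize import least_squares
def edges(im,specs):
    # spec: (axis,'h' horizontal scan), list; returns points at steepest sat-change
    hsv=cv2.cvtColor(im,cv2.COLOR_RGB2HSV); S=cv2.GaussianBlur(hsv[...,1].astype(float),(3,3),0)
    out=[]
    for kind,rng,lo,hi in specs:
        pts=[]
        for r in rng:
            l=S[r,lo:hi] if kind=='v' else S[lo:hi,r]
            g=np.abs(np.diff(l)); k=g.argmax()
            sub=0
            if 0<k<len(g)-1:
                a,b,d=g[k-1],g[k],g[k+1]; sub=0.5*(a-d)/(a-2*b+d+1e-9)
            p=lo+k+sub+0.5
            pts.append((p,r) if kind=='v' else (r,p))
        out.append(np.array(pts))
    return out
def fitrect(c,T,E,lines,z,x0):
    # lines: per edge ('x',val) or ('y',val) in object frame
    def res(p):
        R=np.array([[np.cos(p[2]),-np.sin(p[2])],[np.sin(p[2]),np.cos(p[2])]]); r=[]
        for e,(ax,v) in zip(E,lines):
            q=(plane(c,e,z,T)[:,:2]-p[:2])@R; r.append(q[:,0 if ax=='x' else 1]-v)
        return np.concatenate(r)
    f=least_squares(res,x0,loss='soft_l1',f_scale=0.5); return f.x,f
E
python3 - <<'E'
from fit import *
s=robot.state(); c=robot.capture("wrist"); T=wT(c,s); im=c["color"]
E=edges(im,[('v',range(75,210,3),354,378),('v',range(135,206,3),266,284),('h',range(330,362,2),46,66),('h',range(325,358,2),220,236)])
for e in E: print(e[[0,-1]].round(1).tolist(), e.std(0).round(2))
x,f=fitrect(c,T,E,[('x',60),('x',-30),('y',82),('y',-82)],6,[608,-200,.1])
print(x[:2],np.degrees(x[2]))
r=f.fun; i=0
for e in E: print(r[i:i+len(e)].mean().round(2),r[i:i+len(e)].std().round(2)); i+=len(e)
np.save("gun.npy",x)
R=np.array([[np.cos(x[2]),-np.sin(x[2])],[np.sin(x[2]),np.cos(x[2])]])
print("barrel pt",R@[0,-10]+x[:2])
q=plane(c,[[285.9,100],[321,100],[287.2,190],[320.6,190]],42,T)[:,:2]; print(((q-x[:2])@R).round(1))
# palm & trigger (crop px/2.667+170)
for nm,px,z in (("palmtop",[180,162],38),("palmbot",[180,186],38),("trigfront",[230,334],37),("trigback",[230,312],37)):
    print(nm,((plane(c,np.array(px)*300/800.+[170,0],z,T)[:,:2]-x[:2])@R).round(1))
E
```

```text
[[368.2, 75.0], [354.5, 207.0]] [ 2.54 38.96]
[[273.5, 135.0], [275.2, 204.0]] [ 0.52 20.77]
[[330.0, 55.5], [360.0, 55.7]] [9.22 0.1 ]
[[325.0, 227.8], [357.0, 228.1]] [9.8  0.08]
[ 608.53248491 -198.82488411] 5.603570397749248
-0.39 2.28
-0.33 0.08
0.25 0.06
-0.24 0.1
barrel pt [ 609.50893408 -208.77709728]
[[-14.8  39.4]
 [ 15.6  39.7]
 [-14.7 -38.6]
 [ 16.  -38.3]]
palmtop [[-56.1  71. ]]
palmbot [[-56.4  63.9]]
trigfront [[-42.   18.4]]
trigback [[-41.8  25.5]]
```

The wrist view shows the big gun with its openings near (335,80) and (335,208), trigger at (256,121). The fit gives origin (608.5,-198.8), yaw 5.6°. Now descending to the barrel.

Emit:
{"op": "servo_tool", "data": {
  "increments": [
    [91.8,[-6.8,-27,0],[0,0,0.007]],
    [91.8,[-6.8,-27.2,0],[0,0,0]],
    [91.8,[0,0,40],[0,0,0]],
    [91.8,[0,0,40],[0,0,0]],
    [91.8,[0,0,40],[0,0,0]],
    [91.8,[0,0,40],[0,0,0]],
    [91.8,[0,0,20],[0,0,0]],
    [91.8,[0,0,10],[0,0,0]],
    [91.8,[0,0,0],[0,0,0]],
    [91.8,[0,0,0],[0,0,0]],
    [91.8,[0,0,0],[0,0,0]]
  ]
}}

```text
time: 6.75
ee_pos: [610.0, -209.7, 29.7]
orientation: [[0.995, 0.096, 0.003], [0.096, -0.995, -0.001], [0.003, 0.002, -1.0]]
contact_force: [0.8, 0.3, -0.8]
grip_width: 91.8
```

```bash
python3 - <<'E'
from h import *
s=robot.state(); print(s["time"],s["ee_pos"],s["contact_force"])
c=robot.capture("wrist"); cv2.imwrite("pics/w3.png",c["color"][:,:,::-1])
c=robot.capture("side"); cv2.imwrite("pics/s3.png",cv2.resize(c["color"][150:300,260:460,::-1],(800,600),interpolation=cv2.INTER_CUBIC))
E
```

```text
6.75 [ 610.0457178  -209.68154959   29.7240783 ] [ 0.7756408   0.28932916 -0.80701235]
```

View pics/s3.png

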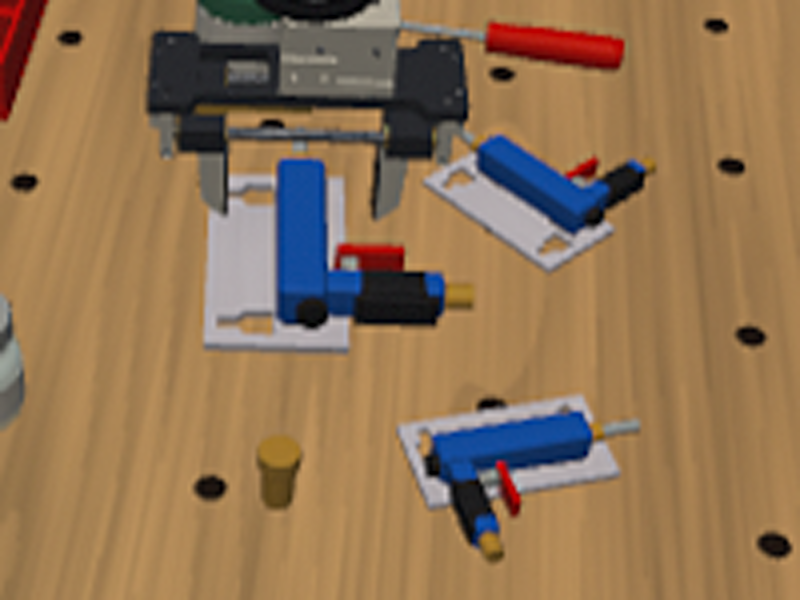

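View pics/w3.png

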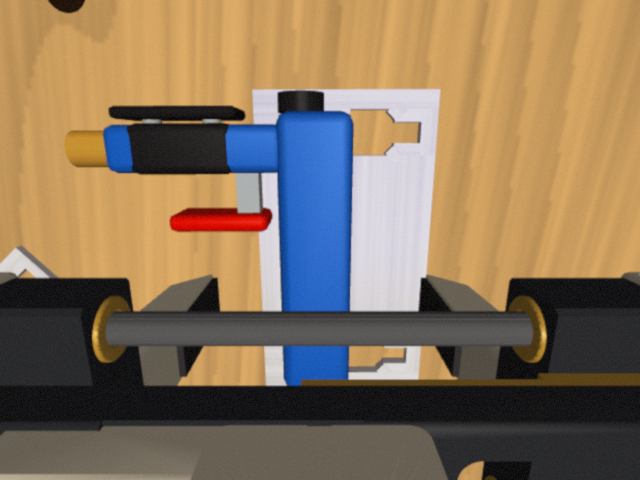

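Both fingers straddle the barrel (side crop: tips at (215,200) and (385,205), barrel between them), and the screwdriver and bench dog are clear. I'll go down 5 mm more and close.

Emit:
{"op": "servo_tool", "data": {
  "increments": [
    [91.8,[0,0,4.5],[0,0,0]],
    [60,[0,0,0],[0,0,0]],
    [40,[0,0,0],[0,0,0]],
    [25,[0,0,0],[0,0,0]],
    [20,[0,0,0],[0,0,0]],
    [20,[0,0,0],[0,0,0]],
    [20,[0,0,0],[0,0,0]],
    [20,[0,0,0],[0,0,0]],
    [20,[0,0,0],[0,0,0]],
    [20,[0,0,0],[0,0,0]]
  ],
  "grip_force": 35
}}

```text
time: 7.85
ee_pos: [608.8, -209.3, 23.3]
orientation: [[0.995, 0.096, -0.0], [0.096, -0.995, -0.0], [-0.0, 0.0, -1.0]]
contact_force: [-0.3, 0.6, 0.6]
grip_width: 31.4
```

```bash
python3 - <<'E'
from fit import *
s=robot.state(); print(s["time"],s["ee_pos"],s["contact_force"],s["grip_width"],s["orientation"].round(4).tolist())
c=robot.capture("wrist"); cv2.imwrite("pics/w4.png",c["color"][:,:,::-1]); T=wT(c,s)
E
```

```text
7.85 [ 608.83436396 -209.32002901   23.31096511] [-0.26065037  0.62182561  0.60880115] 31.393856229906564 [[0.9954, 0.0962, -0.0003], [0.0962, -0.9954, -0.0001], [-0.0003, 0.0001, -1.0]]
```

View pics/w4.png

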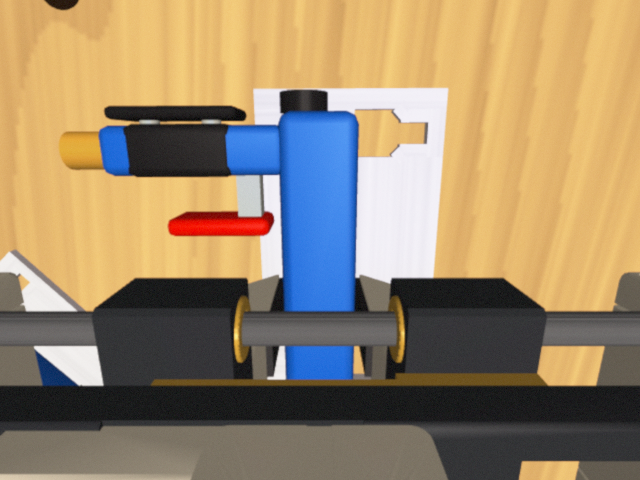

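```bash
python3 - <<'E'
from fit import *
s=robot.state(); c=robot.capture("wrist"); T=wT(c,s); im=c["color"]
E=edges(im,[('v',range(160,270,3),425,455),('v',list(range(105,120,3))+list(range(180,205,3))+list(range(240,270,3)),250,270),('h',range(335,440,3),80,97)])
for e in E: print(e[[0,-1]].round(1).tolist())
x,f=fitrect(c,T,E,[('x',60),('x',-30),('y',82)],6,[608,-200,.1])
print(x[:2],np.degrees(x[2])); r=f.fun; i=0
for e in E: print(r[i:i+len(e)].mean().round(2),r[i:i+len(e)].std().round(2)); i+=len(e)
th=np.arctan2(s["orientation"][1,0],s["orientation"][0,0])
R=np.array([[np.cos(th),-np.sin(th)],[np.sin(th),np.cos(th)]])
print("gun origin rel TCP in tool-aligned (x, up-y) axes",R.T@(x[:2]-s["ee_pos"][:2]),"yaw rel",np.degrees(x[2]-th),np.degrees(th))
E
```

```text
[[442.4, 160.0], [433.7, 268.0]]
[[253.4, 105.0], [261.1, 267.0]]
[[335.0, 87.7], [437.0, 87.3]]
[ 609.0631643  -198.71364096] 5.767228776756294
-0.04 0.03
0.35 0.7
-0.0 0.02
gun origin rel TCP in tool-aligned (x, up-y) axes [ 1.26199384 10.56271597] yaw rel 0.24823951843447423 5.51898925832182
```

Emit:
{"op": "servo_tool", "data": {
  "increments": [
    [20,[0,0,-10],[0,0,0]],
    [20,[0,0,-25],[0,0,0]],
    [20,[0,0,-25],[0,0,0]],
    [20,[0,0,-25],[0,0,0]],
    [20,[0,0,-15],[0,0,0]],
    [20,[0,0,0],[0,0,0.1]],
    [20,[0,0,0],[0,0,0.1]],
    [20,[-4,-15,0],[0,0,0]],
    [20,[-8,-34,0],[0,0,0]],
    [20,[-8,-36,0],[0,0,0]],
    [20,[-8,-36,0],[0,0,0]],
    [20,[-8,-36,0],[0,0,0]],
    [20,[-8,-36,0],[0,0,0]],
    [20,[-8,-36,0],[0,0,0]],
    [20,[-8,-36,0],[0,0,0]],
    [20,[-8,-36,0],[0,0,0]],
    [20,[-8,-36,0],[0,0,0]],
    [20,[-8,-34,0],[0,0,0]],
    [20,[-4,-18,0],[0,0,0]]
  ]
}}

```text
time: 9.85
ee_pos: [559.8, 190.3, 123.3]
orientation: [[0.995, -0.098, -0.001], [-0.098, -0.995, 0.001], [-0.001, -0.001, -1.0]]
contact_force: [0.9, -0.9, -3.8]
grip_width: 31.9
```

Emit:
{"op": "servo_tool", "data": {
  "increments": [
    [20,[0,0,0],[0,0,0]],
    [20,[0,0,0],[0,0,0]],
    [20,[0,0,0],[0,0,0]],
    [20,[0,0,0],[0,0,0]]
  ]
}}

```text
time: 10.25
ee_pos: [561.8, 185.8, 123.3]
orientation: [[0.995, -0.104, -0.0], [-0.104, -0.995, -0.0], [-0.0, 0.0, -1.0]]
contact_force: [-0.9, -0.9, -4.5]
grip_width: 31.7
```

```bash
python3 - <<'E'
from fit import *
s=robot.state(); print(s["time"],s["ee_pos"],s["joints"].round(1),s["contact_force"],s["grip_width"],np.degrees(np.arctan2(s["orientation"][1,0],s["orientation"][0,0])))
for n in("wrist","side","scene"):
    c=robot.capture(n); cv2.imwrite(f"pics/{n}5.png",c["color"][:,:,::-1])
E
```

```text
10.25 [561.7692311  185.77668767 123.27908268] [10.9 31.4 84.  -0.  64.6 16.9] [-0.90125961 -0.86895554 -4.48603324] 31.670238048042172 -5.99467911807292
```

View pics/wrist5.png

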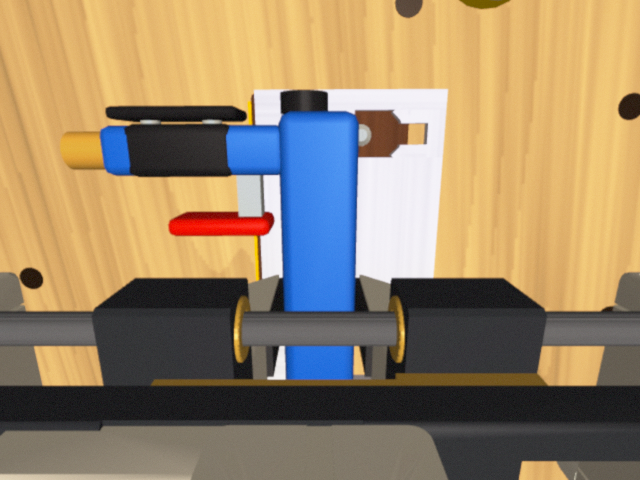

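View pics/side5.png

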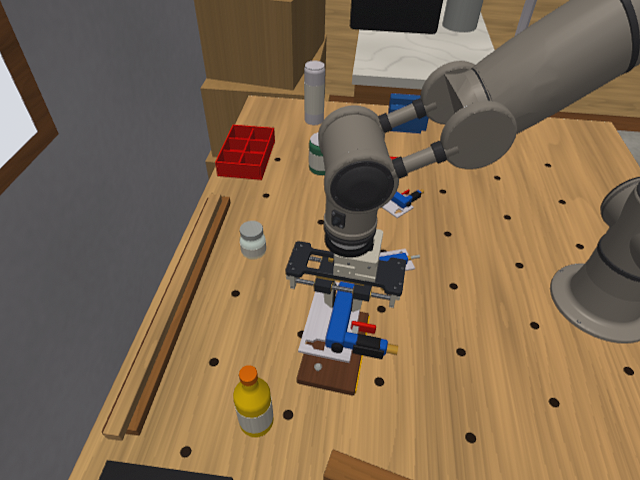

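```bash
python3 - <<'E'
from fit import *
s=robot.state(); c=robot.capture("wrist"); T=wT(c,s); im=c["color"]
cv2.imwrite("pics/w6.png",cv2.resize(im[80:180,330:460,::-1],(780,600),interpolation=cv2.INTER_CUBIC))
gz=s["ee_pos"][2]-23.3
E=edges(im,[('v',range(160,270,3),425,455),('v',list(range(105,120,3))+list(range(240,270,3)),250,270),('h',range(335,440,3),80,97)])
x,f=fitrect(c,T,E,[('x',60),('x',-30),('y',82)],gz+6,[563,197,-.1])
print("gun",x[:2],np.degrees(x[2]),gz)
R=np.array([[np.cos(x[2]),-np.sin(x[2])],[np.sin(x[2]),np.cos(x[2])]])
op=R@[28,62]+x[:2]; print("opening L",op,"px",proj(c,[[*op,gz+6],[*op,gz]],T).round(1).tolist())
for px in ([363.5,134.5],): 
    st=plane(c,px,34,T)[0]; print("stud",st, "need shift in gun axes", R.T@(st[:2]-op))
E
```

```text
gun [564.06865641 196.21208582] -5.716010005220267 99.99295432683857
opening L [598.10449728 255.11506992] px [[376.9, 133.5], [375.1, 133.8]]
stud [600.10910299 255.55964257  34.        ] need shift in gun axes [1.95035991 0.64201644]
```

View pics/w6.png

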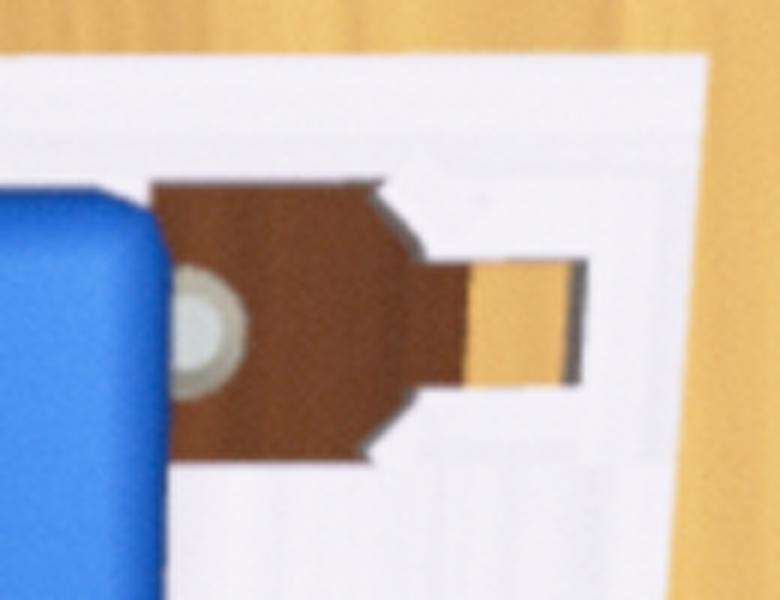

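Emit:
{"op": "servo_tool", "data": {
  "increments": [
    [20,[-0.5,0,15],[0,0,0]],
    [20,[0,0,20],[0,0,0]],
    [20,[0,0,15],[0,0,0]],
    [20,[0,0,8],[0,0,0]],
    [20,[0,0,2],[0,0,0]],
    [20,[0,0,0],[0,0,0]],
    [20,[0,0,0],[0,0,0]],
    [20,[0,0,0],[0,0,0]]
  ]
}}

```text
time: 11.25
ee_pos: [561.7, 186.9, 64.1]
orientation: [[0.995, -0.104, 0.002], [-0.104, -0.995, 0.0], [0.002, -0.0, -1.0]]
contact_force: [0.1, 0.3, -3.7]
grip_width: 32.0
```

```bash
python3 - <<'E'
from fit import *
s=robot.state(); print(s["time"],s["ee_pos"],s["contact_force"])
c=robot.capture("wrist"); T=wT(c,s); im=c["color"]
cv2.imwrite("pics/w7.png",cv2.resize(im[80:180,330:460,::-1],(780,600),interpolation=cv2.INTER_CUBIC))
gz=s["ee_pos"][2]-23.3
E=edges(im,[('v',range(160,270,3),425,455),('h',range(335,440,3),80,97)])
x,f=fitrect(c,T,E,[('x',60),('y',82)],gz+6,[563,197,-.1])
print("gun",x[:2],np.degrees(x[2]),gz)
R=np.array([[np.cos(x[2]),-np.sin(x[2])],[np.sin(x[2]),np.cos(x[2])]])
op=R@[28,62]+x[:2]
for sm in (np.array([591.5,194.2]),): 
    pass
a=np.linspace(0,2*np.pi,40)
for z,r in((34.5,7),):
  for st in([598,256],):
    print(proj(c,[[*op,34]],T), "px of opening centre projected at stud-top height")
np.save("op7.npy",op)
c2=robot.capture("scene"); cv2.imwrite("pics/c7.png",cv2.resize(c2["color"][210:350,300:460,::-1],(800,700),interpolation=cv2.INTER_CUBIC)[:600])
E
```

```text
11.25 [561.74902415 186.85610678  64.12223064] [ 0.06129132  0.31499016 -3.70583931]
gun [564.3270467  197.08189362] -5.368073015880363 40.822230637197094
[[373.11804559 133.63397794]] px of opening centre projected at stud-top height
```

View pics/w7.png

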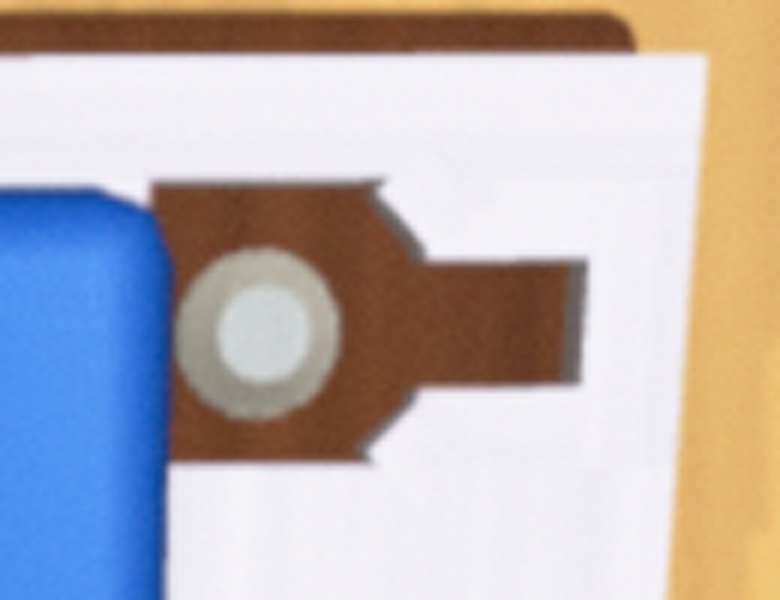

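View pics/c7.png

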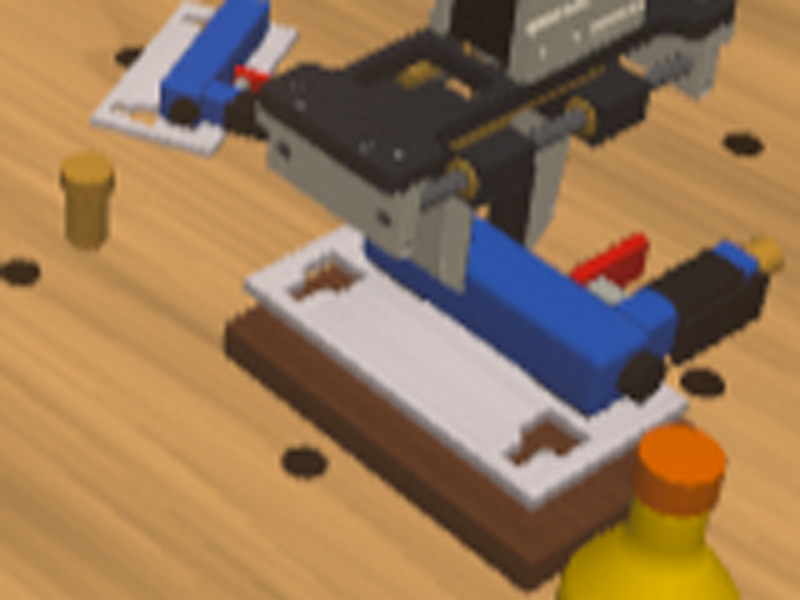

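Emit:
{"op": "servo_tool", "data": {
  "increments": [
    [20,[0,0.7,6],[0,0,0]],
    [20,[0,0,6],[0,0,0]],
    [20,[0,0,4],[0,0,0]],
    [20,[0,0,2],[0,0,0]],
    [20,[0,0,1],[0,0,0]],
    [20,[0,0,0],[0,0,0]],
    [20,[0,0,0],[0,0,0]],
    [20,[0,0,0],[0,0,0]],
    [20,[0,0,0],[0,0,0]]
  ]
}}

```text
time: 12.25
ee_pos: [561.3, 186.1, 44.5]
orientation: [[0.995, -0.104, 0.0], [-0.104, -0.995, -0.0], [0.0, -0.0, -1.0]]
contact_force: [0.1, 0.1, -4.2]
grip_width: 31.7
```

```bash
python3 - <<'E'
from fit import *
s=robot.state(); print(s["time"],s["ee_pos"],s["contact_force"],s["ft_torque"])
c=robot.capture("wrist"); T=wT(c,s); im=c["color"]
cv2.imwrite("pics/w8.png",cv2.resize(im[80:180,330:460,::-1],(780,600),interpolation=cv2.INTER_CUBIC))
c2=robot.capture("scene"); cv2.imwrite("pics/c8.png",cv2.resize(c2["color"][230:350,320:460,::-1],(700,600),interpolation=cv2.INTER_CUBIC)[:600])
E
```

```text
12.25 [561.26277264 186.08639181  44.4503247 ] [ 0.08993036  0.13298056 -4.23542239] [-0.14462142 -0.11435484  0.04010989]
```

View pics/w8.png

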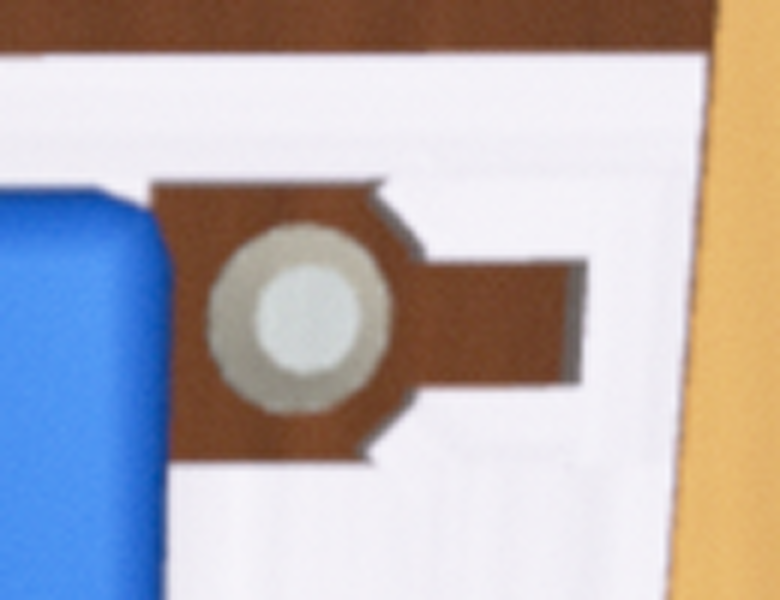

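View pics/c8.png

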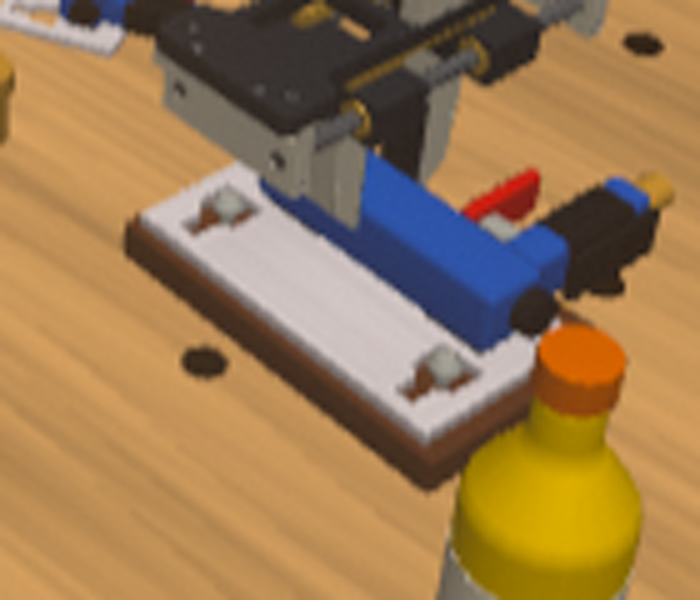

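Both stud heads stand up through the wide openings (scene crop (228,205) and (445,367)). Sliding towards the handle now, along tool -x.

Emit:
{"op": "servo_tool", "data": {
  "increments": [
    [20,[0,0,0.6],[0,0,0]],
    [20,[-3,0,0],[0,0,0]],
    [20,[-4,0,0],[0,0,0]],
    [20,[-4,0,0],[0,0,0]],
    [20,[-4,0,0],[0,0,0]],
    [20,[-3,0,0],[0,0,0]],
    [20,[0,0,0],[0,0,0]],
    [20,[0,0,0],[0,0,0]],
    [20,[0,0,0],[0,0,0]]
  ]
}}

```text
time: 13.25
ee_pos: [543.3, 187.9, 43.7]
orientation: [[0.995, -0.104, -0.0], [-0.104, -0.995, -0.0], [-0.0, 0.0, -1.0]]
contact_force: [0.2, -0.7, -3.8]
grip_width: 31.6
```

```bash
python3 - <<'E'
from fit import *
s=robot.state(); print(s["time"],s["ee_pos"],s["contact_force"],s["ft_torque"],s["grip_width"])
c=robot.capture("wrist"); T=wT(c,s); im=c["color"]
cv2.imwrite("pics/w9.png",cv2.resize(im[80:180,330:460,::-1],(780,600),interpolation=cv2.INTER_CUBIC))
E
```

```text
13.25 [543.25044974 187.92146521  43.65016552] [ 0.24053659 -0.65791446 -3.79221512] [-0.11529935 -0.05011069 -0.02371347] 31.59558847216814
```

View pics/w9.png

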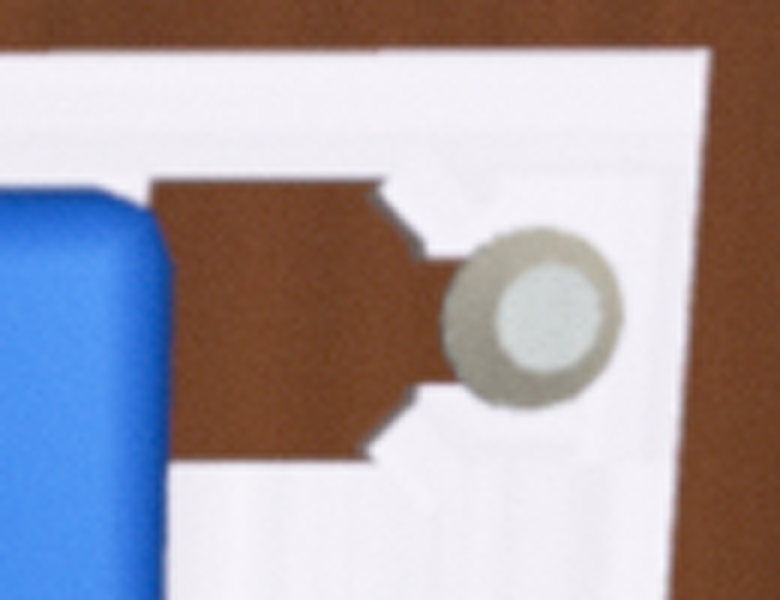

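Emit:
{"op": "servo_tool", "data": {
  "increments": [
    [20,[-1,0,0.2],[0,0,0]],
    [20,[-1,0,0],[0,0,0]],
    [20,[-0.5,0,0],[0,0,0]],
    [20,[0,0,0],[0,0,0]],
    [20,[0,0,0],[0,0,0]]
  ]
}}

```text
time: 13.8
ee_pos: [541.2, 188.2, 43.6]
orientation: [[0.995, -0.104, 0.001], [-0.104, -0.995, 0.0], [0.001, -0.0, -1.0]]
contact_force: [1.4, -0.4, -3.0]
grip_width: 31.5
```

Emit:
{"op": "servo_tool", "data": {
  "increments": [
    [20,[-1,0,0.2],[0,0,0]],
    [20,[-0.5,0,0],[0,0,0]],
    [20,[0,0,0],[0,0,0]],
    [20,[0,0,0],[0,0,0]]
  ]
}}

```text
time: 14.2
ee_pos: [540.9, 188.3, 43.6]
orientation: [[0.995, -0.104, 0.004], [-0.104, -0.995, 0.0], [0.004, -0.001, -1.0]]
contact_force: [5.8, -0.6, -6.1]
grip_width: 31.7
```

The stop shows in the force: +x rises to 5.8 N after 20.4 mm of slide. Seating it down a little, then letting go.

Emit:
{"op": "servo_tool", "data": {
  "increments": [
    [20,[-0.5,0,0.4],[0,0,0]],
    [20,[0,0,0.3],[0,0,0]],
    [20,[0,0,0],[0,0,0]],
    [20,[0,0,0],[0,0,0]]
  ]
}}

```text
time: 14.6
ee_pos: [540.9, 188.2, 43.5]
orientation: [[0.995, -0.104, 0.005], [-0.104, -0.995, 0.0], [0.005, -0.001, -1.0]]
contact_force: [5.8, -0.4, -2.4]
grip_width: 31.7
```

Emit:
{"op": "servo_tool", "data": {
  "increments": [
    [45,[0,0,0],[0,0,0]],
    [60,[0,0,0],[0,0,0]],
    [60,[0,0,0],[0,0,0]],
    [60,[0,0,0],[0,0,0]],
    [60,[0,0,-15],[0,0,0]],
    [60,[0,0,-25],[0,0,0]],
    [70,[0,0,-35],[0,0,0]],
    [80,[0,0,-40],[0,0,0]],
    [80,[0,0,-25],[0,0,0]],
    [80,[0,0,0],[0,0,0]],
    [80,[0,0,0],[0,0,0]],
    [80,[0,0,0],[0,0,0]]
  ]
}}

```text
time: 15.8
ee_pos: [537.9, 188.3, 181.2]
orientation: [[0.995, -0.104, -0.003], [-0.104, -0.995, -0.001], [-0.003, 0.001, -1.0]]
contact_force: [-0.4, -0.4, -0.3]
grip_width: 80.3
```

```bash
python3 - <<'E'
from fit import *
s=robot.state(); print(s["time"],s["ee_pos"],s["contact_force"],s["ft_torque"],s["grip_width"])
c=robot.capture("wrist"); cv2.imwrite("pics/w10.png",c["color"][:,:,::-1]);T=wT(c,s); np.save("T10.npy",T)
c=robot.capture("scene"); cv2.imwrite("pics/c10.png",cv2.resize(c["color"][230:350,320:460,::-1],(700,600),interpolation=cv2.INTER_CUBIC))
E
```

```text
15.8 [537.86904617 188.25678409 181.16931972] [-0.39888606 -0.43086834 -0.31402048] [-0.01861331 -0.11594181  0.01824916] 80.25652219018438
```

View pics/w10.png

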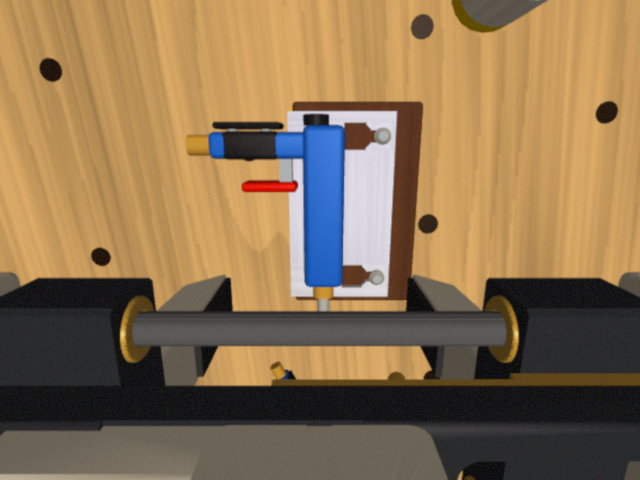

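View pics/c10.png

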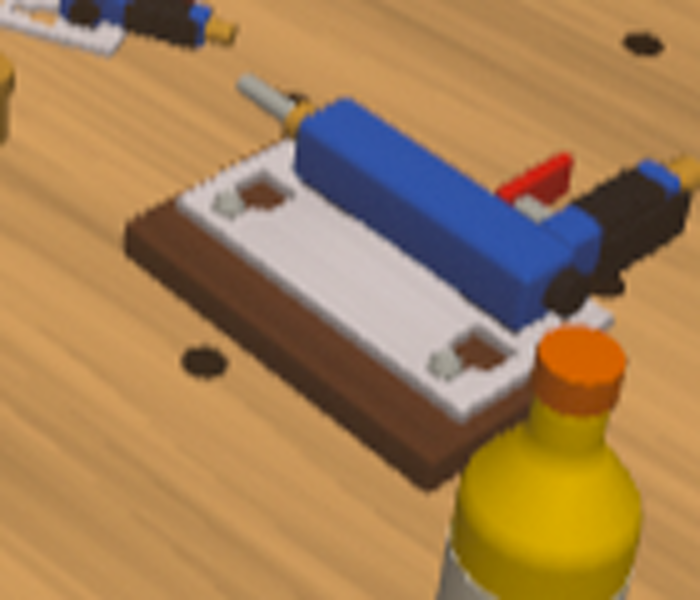

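```bash
python3 - <<'E'
from fit import *
s=robot.state(); c=robot.capture("wrist"); T=wT(c,s); im=c["color"]; print(s["ee_pos"],s["qvel"].round(2))
cv2.imwrite("pics/w11.png",cv2.resize(im[105:205,190:320,::-1],(780,600),interpolation=cv2.INTER_CUBIC))
E=edges(im,[('v',range(195,270,3),380,403),('h',range(350,390,3),106,117),('h',range(340,385,3),290,302)])
for e in E: print(e[[0,-1]].round(1).tolist())
x,f=fitrect(c,T,E[:2],[('x',60),('y',82)],26,[537,198,-.1])
x,f=fitrect(c,T,E[:2],[('x',60),('y',82)],26,[537,198,-.1])
print("gun",x[:2],np.degrees(x[2]),np.abs(f.fun).max())
R=np.array([[np.cos(x[2]),-np.sin(x[2])],[np.sin(x[2]),np.cos(x[2])]])
np.save("gun2.npy",x)
# edges: palm top outer edge, trigger front edge by brightness
g=cv2.cvtColor(im,cv2.COLOR_RGB2GRAY).astype(float)
def ed(cols,lo,hi,ch):
    A=(im[...,ch].astype(float) if ch is not None else g); o=[]
    for k in cols:
        d=np.abs(np.diff(A[lo:hi,k])); m=d**2; o.append((k,lo+(m*np.arange(len(m))).sum()/m.sum()+.5))
    return np.array(o)
pe=ed(range(222,275,4),116,126,None); te=ed(range(248,290,4),188,198,2)
print(pe[:,1].round(1),te[:,1].round(1))
te2=ed(range(248,290,4),186,198,1); print(te2[:,1].round(1))
print("palm",((plane(c,pe,58,T)[:,:2]-x[:2])@R).round(1)[:,1])
print("trig",((plane(c,te,57,T)[:,:2]-x[:2])@R).round(1)[:,1])
E
```

```text
[538.02277894 188.22744313 181.12027491] [-0.11  0.01 -0.29 -0.11  0.13  0.09]
[[392.9, 195.0], [389.3, 267.0]]
[[350.0, 109.8], [389.0, 109.8]]
[[340.0, 296.8], [382.0, 296.8]]
gun [544.38377432 199.07500089] -5.8740971836184235 0.12473425474468058
[121.6 121.5 121.6 121.5 121.6 121.6 121.5 121.6 121.6 121.5 121.5 121.5
 121.5 121.6] [191.6 191.6 191.5 191.5 191.5 191.4 191.5 191.6 191.4 191.5 191.5]
[191.5 191.5 191.5 191.4 191.5 191.5 191.4 191.6 191.3 191.3 191.3]
palm [71.4 71.4 71.4 71.4 71.4 71.4 71.4 71.3 71.3 71.4 71.4 71.4 71.4 71.3]
trig [19.1 19.1 19.3 19.3 19.2 19.3 19.2 19.2 19.3 19.2 19.3]
```

View pics/w11.png

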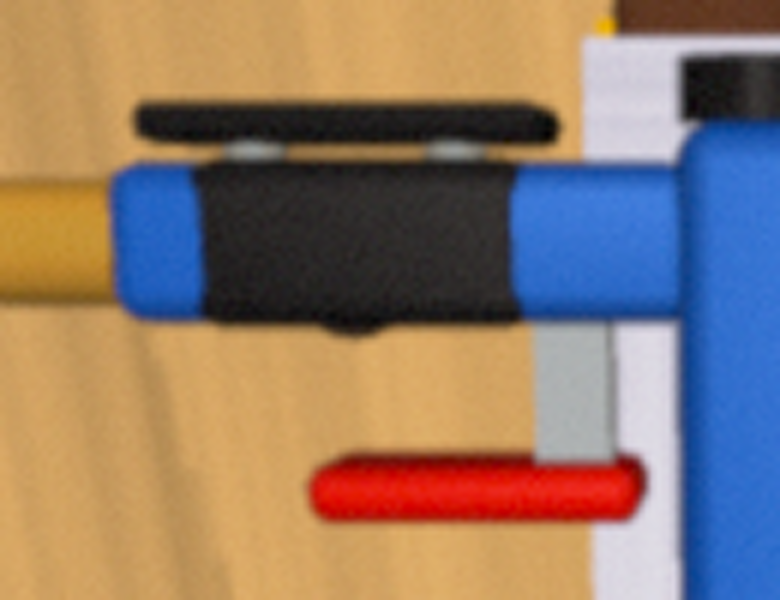

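Locked: both heads sit at the slot ends (wrist (383,135) and (377,277)). The trigger face is at rest (gun y 19.2) and the palm face is at gun y 71.4, so the gap is about 52 mm. Turning 90° and moving over the handle.

Emit:
{"op": "servo_tool", "data": {
  "increments": [
    [74,[0,0,0],[0,0,0.1428]],
    [74,[0,0,0],[0,0,0.1428]],
    [74,[0,0,0],[0,0,0.1428]],
    [74,[0,0,0],[0,0,0.1428]],
    [74,[0,0,0],[0,0,0.1428]],
    [74,[0,0,0],[0,0,0.1428]],
    [74,[0,0,0],[0,0,0.1428]],
    [74,[0,0,0],[0,0,0.1428]],
    [74,[0,0,0],[0,0,0.1428]],
    [74,[0,0,0],[0,0,0.1428]],
    [74,[0,0,0],[0,0,0.1428]],
    [74,[-20,14,0],[0,0,0]],
    [74,[-20,14,0],[0,0,0]],
    [74,[-16,12,0],[0,0,0]],
    [74,[0,0,35],[0,0,0]],
    [74,[0,0,35],[0,0,0]],
    [74,[0,0,11],[0,0,0]],
    [74,[0,0,0],[0,0,0]],
    [74,[0,0,0],[0,0,0]],
    [74,[0,0,0],[0,0,0]]
  ],
  "grip_force": 8
}}

```text
time: 17.95
ee_pos: [506.0, 248.5, 103.2]
orientation: [[-0.104, -0.995, 0.003], [-0.995, 0.104, 0.001], [-0.001, -0.003, -1.0]]
contact_force: [0.5, -0.8, 0.6]
grip_width: 74.1
```

```bash
python3 - <<'E'
from fit import *
s=robot.state(); print(s["time"],s["ee_pos"],s["joints"].round(1),s["contact_force"],s["grip_width"],s["orientation"].round(3).tolist())
for n in("wrist","side","scene"):
    c=robot.capture(n); im=c["color"][:,:,::-1]
    if n=="side": im=cv2.resize(im[230:410,260:480],(733,600),interpolation=cv2.INTER_CUBIC)
    cv2.imwrite(f"pics/{n}12.png",im)
E
```

```text
17.95 [505.96348133 248.48916622 103.21429509] [ 18.4  30.   90.2  -0.   59.6 114.3] [ 0.45478009 -0.84081824  0.63544399] 74.11777319839554 [[-0.104, -0.995, 0.003], [-0.995, 0.104, 0.001], [-0.001, -0.003, -1.0]]
```

View pics/wrist12.png

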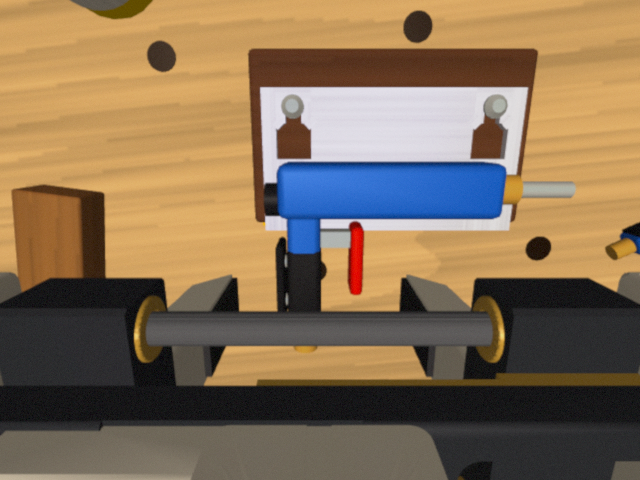

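View pics/side12.png

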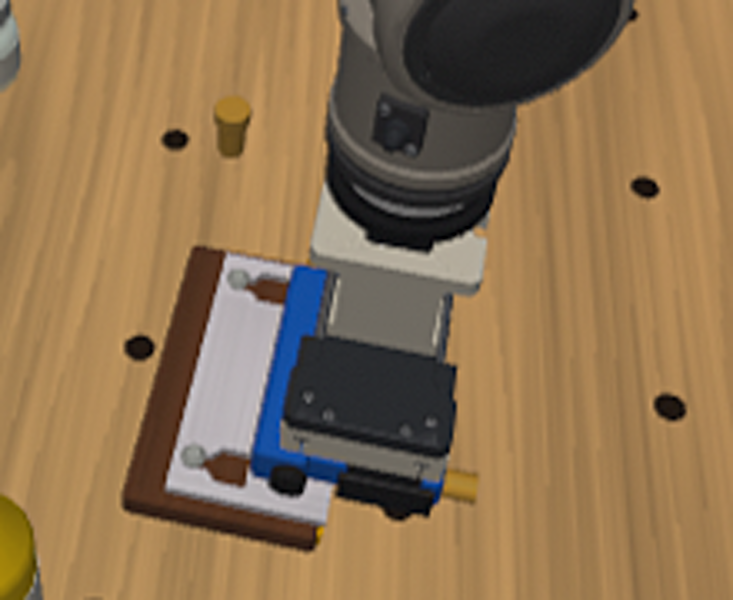

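The fingers (wrist view (205,330) and (430,330)) straddle the palm plate (282,275) and trigger (357,258). The offcut and glue are clear. Descending.

Emit:
{"op": "servo_tool", "data": {
  "increments": [
    [74,[0,0,20],[0,0,0]],
    [74,[0,0,20],[0,0,0]],
    [74,[0,0,12],[0,0,0]],
    [74,[0,0,5],[0,0,0]],
    [74,[0,0,0],[0,0,0]],
    [74,[0,0,0],[0,0,0]],
    [74,[0,0,0],[0,0,0]],
    [74,[0,0,0],[0,0,0]]
  ]
}}

```text
time: 18.9
ee_pos: [505.3, 248.4, 45.3]
orientation: [[-0.104, -0.995, 0.001], [-0.995, 0.104, 0.0], [-0.0, -0.001, -1.0]]
contact_force: [1.1, -0.2, 0.5]
grip_width: 74.6
```

```bash
python3 - <<'E'
from fit import *
s=robot.state(); print(s["time"],s["ee_pos"],s["contact_force"],s["grip_width"])
c=robot.capture("wrist"); im=c["color"][:,:,::-1]
cv2.imwrite(f"pics/w13.png",im)
E
```

```text
18.9 [505.25099856 248.3675023   45.30301673] [ 1.11375557 -0.24761445  0.51358001] 74.60706123294511
```

View pics/w13.png

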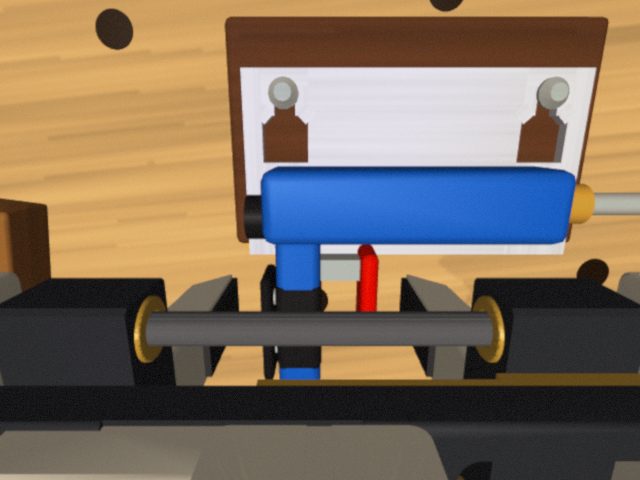

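Emit:
{"op": "servo_tool", "data": {
  "increments": [
    [66,[0,0,2],[0,0,0]],
    [60,[0,0,0],[0,0,0]],
    [56,[0,0,0],[0,0,0]],
    [54,[0,0,0],[0,0,0]],
    [54,[0,0,0],[0,0,0]],
    [54,[0,0,0],[0,0,0]],
    [54,[0,0,0],[0,0,0]]
  ],
  "grip_force": 8
}}

```text
time: 19.65
ee_pos: [504.8, 248.2, 42.6]
orientation: [[-0.104, -0.995, 0.0], [-0.995, 0.104, -0.0], [0.0, -0.0, -1.0]]
contact_force: [0.3, 1.0, 0.2]
grip_width: 54.2
```

```bash
python3 - <<'E'
from fit import *
s=robot.state(); print(s["time"],s["ee_pos"],s["contact_force"],s["grip_width"])
c=robot.capture("wrist"); im=c["color"][:,:,::-1]
cv2.imwrite(f"pics/w14.png",cv2.resize(im[230:390,220:420],(750,600),interpolation=cv2.INTER_CUBIC))
E
```

```text
19.65 [504.80665757 248.20822657  42.58829769] [0.29691473 1.02217305 0.16321554] 54.229258203167085
```

View pics/w14.png

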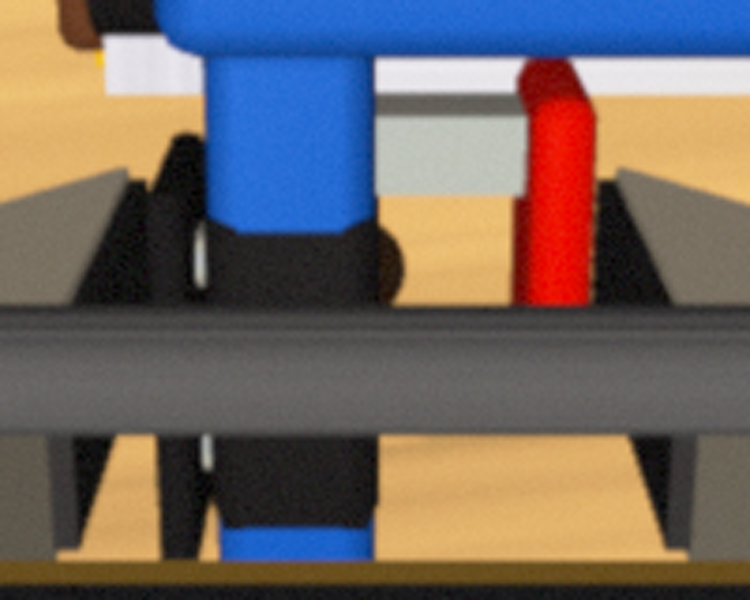

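Emit:
{"op": "servo_tool", "data": {
  "increments": [
    [52.5,[0,0,0],[0,0,0]],
    [51,[-0.6,0,0],[0,0,0]],
    [49.5,[-0.8,0,0],[0,0,0]],
    [48,[-0.8,0,0],[0,0,0]],
    [46.5,[-0.8,0,0],[0,0,0]],
    [45,[0,0,0],[0,0,0]],
    [44,[0,0,0],[0,0,0]],
    [44,[0,0,0],[0,0,0]]
  ],
  "grip_force": 8
}}

```text
time: 20.5
ee_pos: [505.3, 251.3, 42.7]
orientation: [[-0.104, -0.995, 0.0], [-0.995, 0.104, 0.0], [-0.0, -0.0, -1.0]]
contact_force: [0.3, 2.9, -0.6]
grip_width: 47.0
```

```bash
python3 - <<'E'
from fit import *
s=robot.state(); print(s["time"],s["ee_pos"],s["contact_force"],s["ft_torque"],s["grip_width"])
c=robot.capture("wrist"); im=c["color"][:,:,::-1]
cv2.imwrite(f"pics/w15.png",cv2.resize(im[230:390,220:420],(750,600),interpolation=cv2.INTER_CUBIC))
E
```

```text
20.5 [505.27908906 251.34020282  42.67154098] [ 0.34685826  2.88315007 -0.63169542] [ 0.48081768 -0.17569018  0.10278482] 47.02761426642175
```

View pics/w15.png

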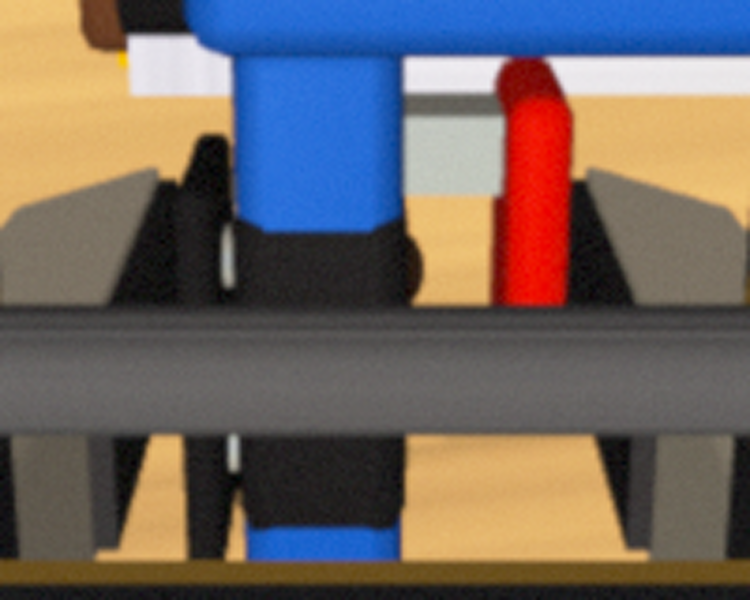

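Emit:
{"op": "servo_tool", "data": {
  "increments": [
    [44,[-0.3,0,0],[0,0,0]],
    [44,[0,0,0],[0,0,0]],
    [44,[0,0,0],[0,0,0]],
    [44,[0,0,0],[0,0,0]]
  ],
  "grip_force": 8
}}

```text
time: 20.95
ee_pos: [505.2, 251.4, 42.6]
orientation: [[-0.104, -0.995, 0.0], [-0.995, 0.104, -0.0], [0.0, -0.0, -1.0]]
contact_force: [1.5, 0.0, 0.7]
grip_width: 46.9
```

```bash
python3 - <<'E'
from fit import *
s=robot.state(); print(s["time"],s["ee_pos"],s["contact_force"],s["ft_torque"],s["grip_width"])
c=robot.capture("wrist"); im=c["color"][:,:,::-1]
cv2.imwrite(f"pics/w16.png",cv2.resize(im[230:390,220:420],(750,600),interpolation=cv2.INTER_CUBIC))
def meas(im):
    b=im.astype(float)
    r=275; row=b[r-3:r+4].mean(0) # trigger row
    red=(row[:,2]>140)&(row[:,1]<60); 
    return np.nonzero(red)[0][[0,-1]]
print(meas(im))
for k in(14,15):
    j=cv2.imread(f"pics/w{k}.png"); row=j[160:175].astype(float).mean(0); red=np.nonzero((row[:,2]>140)&(row[:,1]<60))[0]; rb=j[160:175].astype(float).mean(0); blue=np.nonzero((rb[:,0]>140)&(rb[:,2]<90))[0]; print(k,red[[0,-1]],blue[[0,-1]])
j=cv2.imread("pics/w16.png"); row=j[160:175].astype(float).mean(0); red=np.nonzero((row[:,2]>140)&(row[:,1]<60))[0]; blue=np.nonzero((row[:,0]>140)&(row[:,2]<90))[0]; print(16,red[[0,-1]],blue[[0,-1]])
E
```

```text
20.95 [505.24533945 251.3777573   42.62708147] [1.53168942 0.01668878 0.73825981] [ 0.19874366 -0.21839655  0.08723307] 46.911043056931064
[355 371]
14 [529 592] [210 367]
15 [506 568] [238 396]
16 [506 569] [238 396]
```

The opening stalls at 46.9 mm under 8 N with about zero net force, and the trigger moved about 6 mm in the image. That is the pressure point, so I hold here.

Emit:
{"op": "servo_tool", "data": {
  "increments": [
    [44,[0,0,0],[0,0,0]],
    [44,[0,0,0],[0,0,0]],
    [44,[0,0,0],[0,0,0]],
    [44,[0,0,0],[0,0,0]],
    [44,[0,0,0],[0,0,0]],
    [44,[0,0,0],[0,0,0]],
    [44,[0,0,0],[0,0,0]],
    [44,[0,0,0],[0,0,0]],
    [44,[0,0,0],[0,0,0]],
    [44,[0,0,0],[0,0,0]],
    [44,[0,0,0],[0,0,0]],
    [44,[0,0,0],[0,0,0]],
    [44,[0,0,0],[0,0,0]],
    [44,[0,0,0],[0,0,0]],
    [44,[0,0,0],[0,0,0]],
    [44,[0,0,0],[0,0,0]]
  ],
  "grip_force": 8
}}

```text
time: 22.6
ee_pos: [505.2, 251.5, 42.6]
orientation: [[-0.104, -0.995, 0.0], [-0.995, 0.104, -0.0], [0.0, -0.0, -1.0]]
contact_force: [1.8, -2.0, 1.3]
grip_width: 46.5
```

```bash
python3 - <<'E'
from fit import *
s=robot.state(); print(s["time"],s["ee_pos"],s["contact_force"],s["grip_width"])
c=robot.capture("wrist"); im=c["color"][:,:,::-1]
j=cv2.resize(im[230:390,220:420],(750,600),interpolation=cv2.INTER_CUBIC); cv2.imwrite("pics/w17.png",j)
row=j[160:175].astype(float).mean(0); red=np.nonzero((row[:,2]>140)&(row[:,1]<60))[0]; blue=np.nonzero((row[:,0]>140)&(row[:,2]<90))[0]; print(red[[0,-1]],blue[[0,-1]])
E
```

```text
22.6 [505.2017708  251.46602165  42.58546448] [ 1.77251257 -2.00584606  1.26780434] 46.53869842455107
[506 569] [239 396]
```

Emit:
{"op": "servo_tool", "data": {
  "increments": [
    [43,[0,0,0],[0,0,0]],
    [43,[0,0,0],[0,0,0]],
    [43,[0,0,0],[0,0,0]],
    [43,[0,0,0],[0,0,0]],
    [43,[0,0,0],[0,0,0]],
    [43,[0,0,0],[0,0,0]],
    [43,[0,0,0],[0,0,0]],
    [43,[0,0,0],[0,0,0]],
    [43,[0,0,0],[0,0,0]],
    [43,[0,0,0],[0,0,0]],
    [43,[0,0,0],[0,0,0]],
    [43,[0,0,0],[0,0,0]],
    [43,[0,0,0],[0,0,0]]
  ],
  "grip_force": 9.5
}}

```text
time: 23.95
ee_pos: [505.2, 251.5, 42.6]
orientation: [[-0.104, -0.995, 0.0], [-0.995, 0.104, -0.0], [0.0, -0.0, -1.0]]
contact_force: [3.4, -1.6, -0.8]
grip_width: 46.8
```

```bash
python3 - <<'E'
from fit import *
s=robot.state(); print(s["time"],s["ee_pos"],s["contact_force"],s["grip_width"])
c=robot.capture("wrist"); im=c["color"][:,:,::-1]
j=cv2.resize(im[230:390,220:420],(750,600),interpolation=cv2.INTER_CUBIC); cv2.imwrite("pics/w18.png",j)
row=j[160:175].astype(float).mean(0); red=np.nonzero((row[:,2]>140)&(row[:,1]<60))[0]; blue=np.nonzero((row[:,0]>140)&(row[:,2]<90))[0]; print(red[[0,-1]],blue[[0,-1]])
E
```

```text
23.95 [505.16929553 251.53093061  42.61362496] [ 3.42135423 -1.56373833 -0.79331145] 46.83485854187492
[507 570] [239 397]
```

There's no change at 9.5 N, so the trigger is firmly at its pressure point and has been held for over 3 s. Squeezing through to the second stage now.

Emit:
{"op": "servo_tool", "data": {
  "increments": [
    [43,[-0.5,0,0],[0,0,0]],
    [41,[-0.8,0,0],[0,0,0]],
    [39,[-0.8,0,0],[0,0,0]],
    [38,[-0.4,0,0],[0,0,0]],
    [38,[0,0,0],[0,0,0]],
    [38,[0,0,0],[0,0,0]],
    [38,[0,0,0],[0,0,0]]
  ],
  "grip_force": 22
}}

```text
time: 24.7
ee_pos: [505.4, 253.9, 42.6]
orientation: [[-0.104, -0.995, -0.0], [-0.995, 0.104, -0.0], [0.0, 0.0, -1.0]]
contact_force: [3.4, 0.9, -0.2]
grip_width: 40.9
```

```bash
python3 - <<'E'
from fit import *
s=robot.state(); print(s["time"],s["ee_pos"],s["contact_force"],s["grip_width"])
c=robot.capture("wrist"); im=c["color"][:,:,::-1]
cv2.imwrite("pics/w19f.png",im)
j=cv2.resize(im[230:390,220:420],(750,600),interpolation=cv2.INTER_CUBIC); cv2.imwrite("pics/w19.png",j)
row=j[160:175].astype(float).mean(0); red=np.nonzero((row[:,2]>140)&(row[:,1]<60))[0]; blue=np.nonzero((row[:,0]>140)&(row[:,2]<90))[0]; print(red[[0,-1]],blue[[0,-1]])
E
```

```text
24.7 [505.38002097 253.91058659  42.59432562] [ 3.43662744  0.93986104 -0.2483955 ] 40.896880559036845
[486 549] [263 421]
```

Width is 40.9, so the second stage is at its stop (about 5 mm further) with low net force. Holding for 2 s.

Emit:
{"op": "servo_tool", "data": {
  "increments": [
    [38,[0,0,0],[0,0,0]],
    [38,[0,0,0],[0,0,0]],
    [38,[0,0,0],[0,0,0]],
    [38,[0,0,0],[0,0,0]],
    [38,[0,0,0],[0,0,0]],
    [38,[0,0,0],[0,0,0]],
    [38,[0,0,0],[0,0,0]],
    [38,[0,0,0],[0,0,0]],
    [38,[0,0,0],[0,0,0]],
    [38,[0,0,0],[0,0,0]],
    [38,[0,0,0],[0,0,0]],
    [38,[0,0,0],[0,0,0]],
    [38,[0,0,0],[0,0,0]],
    [38,[0,0,0],[0,0,0]],
    [38,[0,0,0],[0,0,0]],
    [38,[0,0,0],[0,0,0]],
    [38,[0,0,0],[0,0,0]],
    [38,[0,0,0],[0,0,0]]
  ],
  "grip_force": 22
}}

```text
time: 26.55
ee_pos: [505.4, 254.0, 42.6]
orientation: [[-0.104, -0.995, 0.0], [-0.995, 0.104, -0.0], [0.0, -0.0, -1.0]]
contact_force: [3.6, -1.2, -1.3]
grip_width: 40.7
```

```bash
python3 - <<'E'
from fit import *
s=robot.state(); print(s["time"],s["ee_pos"],s["contact_force"],s["grip_width"])
c=robot.capture("wrist"); im=c["color"][:,:,::-1]
cv2.imwrite("pics/w20.png",im)
E
```

```text
26.55 [505.38112185 253.96243083  42.58274765] [ 3.55204633 -1.19461971 -1.25832036] 40.660713427908
```

View pics/w20.png

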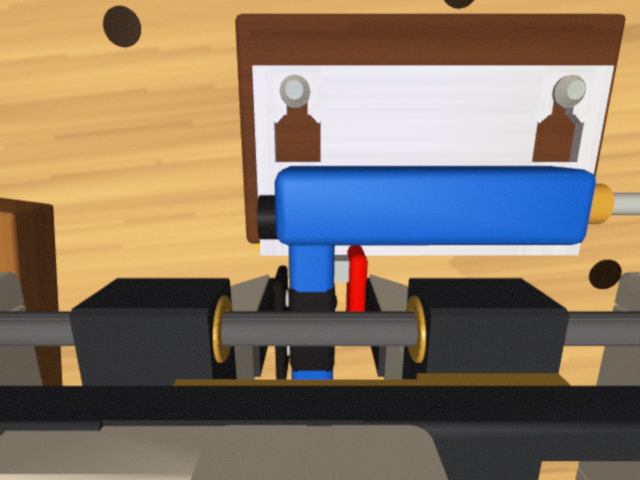

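Still locked at both studs (294,91) and (570,91), trigger (357,280) pressed in. Letting go and lifting.

Emit:
{"op": "servo_tool", "data": {
  "increments": [
    [46,[1,0,0],[0,0,0]],
    [54,[2,0,0],[0,0,0]],
    [64,[2,0,0],[0,0,0]],
    [74,[0.5,0,0],[0,0,0]],
    [74,[0,0,0],[0,0,0]],
    [74,[0,0,0],[0,0,0]],
    [74,[0,0,-15],[0,0,0]],
    [74,[0,0,-30],[0,0,0]],
    [74,[0,0,-40],[0,0,0]],
    [74,[0,0,-40],[0,0,0]],
    [74,[0,0,-15],[0,0,0]],
    [74,[0,20,0],[0,0,0]],
    [74,[0,20,0],[0,0,0]],
    [74,[0,0,0],[0,0,0]],
    [74,[0,0,0],[0,0,0]],
    [74,[0,0,0],[0,0,0]]
  ]
}}

```text
time: 28.2
ee_pos: [465.8, 252.7, 182.6]
orientation: [[-0.104, -0.995, 0.001], [-0.995, 0.104, 0.0], [-0.0, -0.001, -1.0]]
contact_force: [-0.9, 0.3, 0.4]
grip_width: 74.0
```

```bash
python3 - <<'E'
from fit import *
s=robot.state(); print(s["time"],s["ee_pos"],s["contact_force"],s["grip_width"],s["qvel"].round(2))
c=robot.capture("wrist"); cv2.imwrite("pics/w21.png",c["color"][:,:,::-1])
c=robot.capture("scene"); cv2.imwrite("pics/c21.png",c["color"][:,:,::-1])
c=robot.capture("side"); cv2.imwrite("pics/s21.png",c["color"][:,:,::-1])
E
```

```text
28.2 [465.7752107  252.73782558 182.59627711] [-0.89780883  0.32258833  0.36529227] 74.02563933533277 [-0.28  0.31 -0.13  0.06  0.1   0.04]
```

View pics/w21.png

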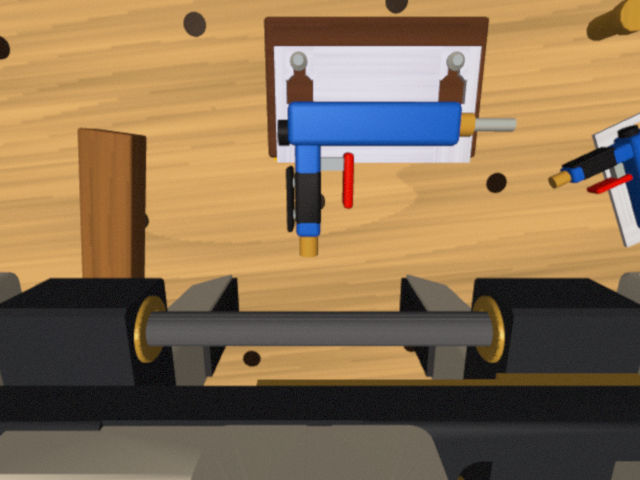

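View pics/s21.png

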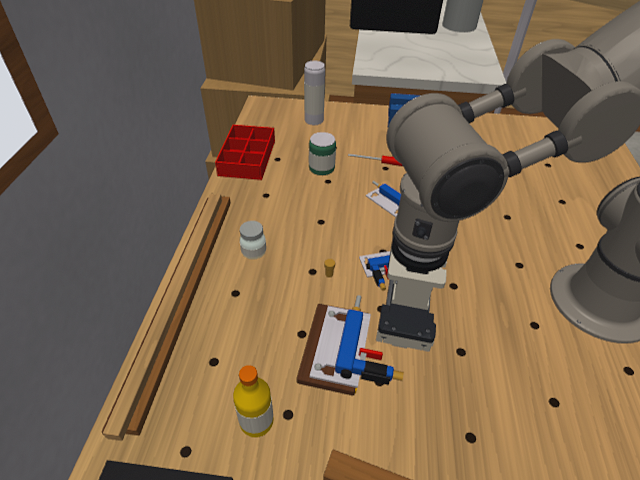

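```bash
python3 - <<'E'
from fit import *
s=robot.state(); c=robot.capture("wrist"); T=wT(c,s); im=c["color"]
E=edges(im,[('h',range(315,440,5),39,53),('v',range(60,95,3),266,281),('v',range(60,95,3),478,492)])
for e in E: print(e[[0,-1]].round(1).tolist())
x,f=fitrect(c,T,E,[('x',60),('y',82),('y',-82)],26,[544,199,-.1]); print(x[:2],np.degrees(x[2]),np.abs(f.fun).mean())
R=np.array([[np.cos(x[2]),-np.sin(x[2])],[np.sin(x[2]),np.cos(x[2])]])
cv2.imwrite("pics/w22.png",cv2.resize(im[35:115,260:500,::-1],(800,267),interpolation=cv2.INTER_CUBIC))
hsv=cv2.cvtColor(im,cv2.COLOR_RGB2HSV)
for px in([298.5,60.5],[456,60.5]):
    print("stud in gun frame",(R.T@(plane(c,px,34,T)[0,:2]-x[:2])).round(1))
print("palm-trigger", ((plane(c,[[287,195],[354,190]],57,T)[:,:2]-x[:2])@R).round(1))
E
```

```text
[[315.0, 44.6], [435.0, 44.5]]
[[272.8, 60.0], [273.7, 93.0]]
[[480.3, 60.0], [480.3, 93.0]]
[543.97386599 198.17665698] -5.875118999632261 0.38528416815968874
stud in gun frame [47.  61.7]
stud in gun frame [ 46.9 -60.6]
palm-trigger [[-54.4  71. ]
 [-50.5  18.4]]
```

View pics/w22.png

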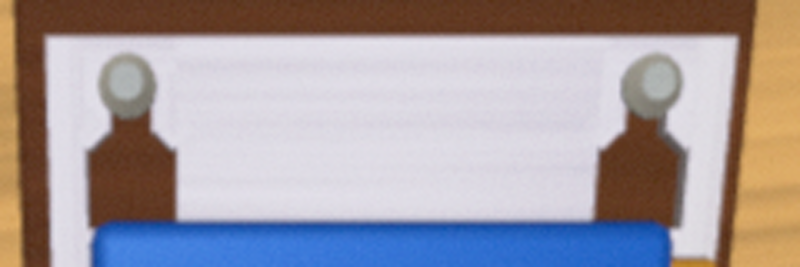

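The studs sit at gun (47,62) and (47,-61) against the nominal (48,±62), so the gun is locked home. The trigger is back at rest and the hand is clear. Handing in.

```bash
python3 -c "
from bench import robot
print(robot.state()['time'],robot.sign_off())"
```

```text
the job is handed in; nothing more can be done
28.4 None
```

The blow gun is docked, both trigger stages were held, and I handed the job in at 28.4 s. The sign-off gave no verdict.

- **Docking:** I picked the large gun (plate measured about 163 x 89 mm), set its openings over both stud heads and slid it about 20 mm towards the handle. The +x force then rose to about 6 N at the stop. The trigger was still at rest when I let go.
- **First speed:** I squeezed at 8 N, then 9.5 N, for over 3 s in all. The finger opening stayed at about 46.8 mm and the trigger did not move in the image at the higher force, so it was at the pressure point.
- **Full blast:** I squeezed at 22 N for about 2 s. The opening went down to about 40.8 mm, which is the second-stage stop. Then I let go and backed off.
- **Last checks:** In the wrist image the studs sit at gun (47, 62) and (47, -61) mm, against (48, ±62) nominal, which is within about 1.5 mm. The palm-to-trigger gap is back to about 52.5 mm, so the trigger is released, and contact force is about zero. By eye the bystanders look unmoved; I did not measure them, and the arm partly hides the screwdriver in the last side picture.
- **Disagreements:** The wrist and fixed cameras differed by 1 to 3 mm. Second-stage travel read 5.6 to 5.9 mm against the stated 5 mm, which I put down to measurement noise.

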